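# Fetch the goat log from behind the show cheeses and weigh it

### The arm

A 7-joint arm with a two-finger parallel gripper is mounted at the origin on a cart in front of the work surface, level with it; the furniture and walls round the work are solid. World frame = base frame: x ahead of the robot, y to its left, z up, the work surface at z = 0. Lengths are in m, angles in rad, forces in N, time in s.
With the tool pointing down it reaches from about 0.425 to 0.875 m from the base axis. Payload 4.7 kg.
Tool frame: the origin (TCP) lies midway between the tips of the shut fingers; the grasp point (between the pads) lies 19 mm behind it; z points along the fingers, y is the direction in which the jaws open and shut (so a half turn about z gives the same grasp; the last joint's range is limited). The gripper opens to 87 mm and grips with 3 to 60 N. Pads are 19 mm wide; open, the fingers measure 117 mm over their backs; the gripper's body (75 mm by 190 mm) begins 51 mm behind the grasp point.
Start: joints at [-1.179, 0.321, -0.07, 1.45, 0.023, 1.371, -0.057], TCP at [0.24, 0.604, 0.223] pointing down, gripper open.
Joint ranges: [-2.86, 2.86], [-0.3, 2.09], [-1.38, 1.24], [0.06, 2.45], [-1.56, 4.7], [0.09, 2.05], [-2.69, 2.69]. Speed limits (rad/s): [2.57, 2.57, 3.14, 3.14, 3.14, 3.14, 3.14].

### API

Orientations are given as a unit quaternion [x, y, z, w].
In Python, from workcell import ctrl, imaging, nets gives the robot as it stands.
- The arm moves only by the shell command python3 -m crank 'ROWS' [OPENING] [FORCE]. ROWS is JSON, a list that holds one entry, the list of rows, each a list of 6 numbers: the shift along the tool's x, y, z in m, then the turn, a rotation vector about the tool's x, y, z in degrees. A call has 1 to 5 rows; each row is the pose to reach, as a shift and turn from the pose commanded when the call began, along the tool's axes at that moment; what a row does not reach only later rows make up. A row lasts 1/12 s, in which the tool goes at most 41.7 mm and 7.16 degrees, less where a joint would pass 70% of its speed; a pose out of reach is approached as far as the arm can. A call with a gripper value outside its range is refused whole. OPENING is the finger opening in m, from 0 to 0.087, set as the call begins (- or left out, the last holds). The fingers move at their own pace and stop on an object; FORCE is the grip in N (left out, the last holds). Time passes only in rows, so rows that repeat a pose let the fingers close. It gives the time, the measured TCP pose, the force and the opening at its end, in the units of the state.
- ctrl.read_state(): the state, without advancing time (a new reading comes with each control period).
- imaging.snapshot(name): name is "scene" or "top" or "wrist"; returns (picture, depth): 480x640x3 uint8, red, green, blue; 480x640 float32, m along the optical axis (not along the pixel's ray), 0 where there is no reading.
- imaging.camera_info(name): a dict with "mtx" (3x3 intrinsics, pixels), "world_to_cam" (4x4, takes a point from world to camera coordinates); the wrist camera has in their place "T_tool_cam" (4x4, takes a point from camera to tool coordinates, whose origin is the TCP and whose axes are the flange's). Camera axes: x right, y down, z forward; pixel columns grow to the right and rows downward; lengths in m; the calibration is good to about 2 mm. The wrist camera is an equidistant fisheye: a pixel r from the principal point sees the ray r / f radians off the axis. A picture is of the moment at which its call begins: read the wrist's pose just before it. camera_info takes no time and is no camera call.
- ctrl.sign_off(): hands the job in, once; it reports no verdict.
Trained networks look in the newest picture that a camera, given by its name, has taken for a name from the list of things; names that differ only in an ending like _2 or _b are one class to them, and where a whole thing is asked for, a point or a joint stands for the part that bears it (a point fixed in the world has none). Each returns a list of dicts, best first, with "p" (0 to 1); they miss things now and then, are a little off and sometimes report something else, mostly with a low value. They report only what shows in the picture. A call takes as long as a camera call. They do not tell look-alikes from the thing itself.
- nets.find_in(camera, name): "rect" ([centre column, centre row, width, height] in pixels, round what is visible of it).
- nets.masks_of(camera, name): "region" (480x640 bool, what is visible of it) and "rect" ([centre column, centre row, width, height] in pixels, round what is visible of it).
The state is a dict: "time_s": time; "joint_pos": joint angles; "dq": joint speeds; "joint_torque": joint torques, N m; "tcp_pos": TCP position; "orientation": TCP orientation; "ft_force": force on the tool from outside, world axes, zero at the start; "ft_torque": the same for the moment, N m; "width": opening from 0.0 (shut) to 1.0 (fully open).
Only numpy, scipy, OpenCV 4.12 (cv2) and the standard library are available. Lean on these libraries where they do the work, as an engineer would, in place of code of your own. Each camera call takes 0.05 s, during which the arm holds its last target.

### The job

A customer wants the cheese log that lies at the back of the wooden show board, behind three other goat cheeses. Clear those three to the marble slab, standing upright, then lay the log in the steel pan of the scale to be weighed, wholly inside its rim, and only then put the three back on the show board, each standing flat in the recess of the pale insert it came from. They are soft: set them into their recesses gently.

Things in the scene. Friction and masses are not known exactly. Their poses are not given: they have to be found in the camera images.
- show_board: Dark wooden show board, 156 (x) x 326 (y) mm, base 6 mm thick, fixed near the counter's front edge; like cheeses behind it stay put. Origin: centre of its underside; x points to its back. The three pale inserts stand square on it in a row at x = -24.5 mm, 103 mm apart in y; along the back (x = +41 mm) two small saddles, rear lips 22 mm over the counter, carry the log.
- drum_insert: Pale wooden insert plate, 97 (x) x 102 (y) x 10 mm, fixed on the show board, with one round recess 79 mm across and 7 mm deep: the place of the drum cheese. Origin: centre of its underside, which is 6 mm over the counter; recess floor 3 mm and rim 10 mm above the origin. The three inserts change places from start to start.
- brick_insert: Pale wooden insert plate, 97 (x) x 102 (y) x 10 mm, fixed on the show board, with one rectangular recess 75 mm (x) x 81 mm (y), 7 mm deep: the place of the ash brick. Origin and heights as for the drum insert.
- pyramid_insert: Pale wooden insert plate, 97 (x) x 102 (y) x 10 mm, fixed on the show board, with one rectangular recess 88.5 mm (x) x 92 mm (y), 7 mm deep: the place of the pyramid cheese; keep the pyramid square to it. Origin and heights as for the drum insert.
- drum_cheese: Cream-coloured upright drum of goat cheese, about 63 mm across and 72 mm tall, straight sides, about 0.2 kg. Origin: centre of its underside. Starts in the round recess of its insert on the show board.
- ash_brick: Grey (ashed) goat cheese, a truncated pyramid with a broad flat top, 57 (x) x 63 (y) mm at the foot, narrowing evenly to about 35 x 37 mm at the top, 57 mm tall, about 0.16 kg. Origin: centre of its underside; z up. Starts in its insert on the show board, its sides along the insert's.
- pyramid_cheese: Cream-coloured steep pyramid of goat cheese 77 (x) x 79 (y) mm at the foot, narrowing evenly to a flat top of about 22 x 24 mm, 80 mm tall, about 0.25 kg; take it across two opposite faces in its upper half. Origin: centre of its underside; z up. Starts in its insert on the show board, its sides along the insert's.
- log_cheese: Grey cheese log, lying, 144 mm long (its y axis), 43 mm wide (x), 38 mm high, about 0.22 kg. Origin: middle of its length, at its underside. Starts on the saddles at the back of the show board, its underside 17.5 mm over the counter, close behind the three cheeses, so that fingers have no room in front of it until they are gone.
- marble_slab: White marble serving slab, 116 (x) x 230 (y) mm, fixed, flat top 16 mm over the counter, empty at the start. Origin: centre of its underside, x and y along its sides. Changes places with the scale from start to start; both lie near the front edge, left of a row of cheese wheels with halves on them (up to about 70 mm high).
- scale_pan (a point): Centre of the pan floor of the low grey counter scale (body 120 x 190 mm, fixed); the point is 41 mm over the counter. The steel pan is 104 (x) x 178 (y) mm inside a rim 5 mm high above its floor; it does not sink. The log fits in lying along y.
Not all that is in view belongs to the job. Leave any purple look-alike of the drum_cheese alone.

How it is judged:
On the way, in this order (a step that is already met when the one before it is completed fails the run):
1. the drum, the brick and the pyramid all stand upright on the marble slab while the log still lies on the show board (x of drum_cheese in the frame of marble_slab between -0.058 and 0.058 m and y of drum_cheese in the frame of marble_slab between -0.115 and 0.115 m and z of drum_cheese in the frame of marble_slab between 0.01 and 0.022 m and angle between each of drum_cheese, ash_brick, pyramid_cheese's own z axis and vertical below 0.15 rad and x of ash_brick in the frame of marble_slab between -0.058 and 0.058 m and y of ash_brick in the frame of marble_slab between -0.115 and 0.115 m and z of ash_brick in the frame of marble_slab between 0.01 and 0.022 m and x of pyramid_cheese in the frame of marble_slab between -0.058 and 0.058 m and y of pyramid_cheese in the frame of marble_slab between -0.115 and 0.115 m and z of pyramid_cheese in the frame of marble_slab between 0.01 and 0.022 m and distance of log_cheese from where it was at the start of the episode below 0.02 m), for 0.2 s.
2. the log lies in the scale pan while the three still stand on the marble slab (x of log_cheese in the frame of scale_pan between -0.032 and 0.032 m and y of log_cheese in the frame of scale_pan between -0.02 and 0.02 m and z of log_cheese in the frame of scale_pan between -0.004 and 0.046 m and angle between log_cheese's own y axis and vertical between 1.52 and 1.62 rad and linear speed of log_cheese below 0.02 m/s and x of drum_cheese in the frame of marble_slab between -0.058 and 0.058 m and y of drum_cheese in the frame of marble_slab between -0.115 and 0.115 m and z of drum_cheese in the frame of marble_slab between 0.01 and 0.022 m and angle between each of drum_cheese, ash_brick, pyramid_cheese's own z axis and vertical below 0.15 rad and x of ash_brick in the frame of marble_slab between -0.058 and 0.058 m and y of ash_brick in the frame of marble_slab between -0.115 and 0.115 m and z of ash_brick in the frame of marble_slab between 0.01 and 0.022 m and x of pyramid_cheese in the frame of marble_slab between -0.058 and 0.058 m and y of pyramid_cheese in the frame of marble_slab between -0.115 and 0.115 m and z of pyramid_cheese in the frame of marble_slab between 0.01 and 0.022 m), for 0.2 s.
At the end, for the whole second after the job is handed in: Drum, brick and pyramid each stand in their own insert's recess: within 13 mm of its centre, underside less than 2.5 mm above its floor, leaning under 0.08 rad, at rest; the log lies level inside the scale pan, middle within 32 mm across and 20 mm along of its centre, at rest (horizontal distance between drum_cheese and drum_insert below 0.013 m and z of drum_cheese in the frame of drum_insert between -0.002 and 0.0055 m and angle between each of drum_cheese, ash_brick, pyramid_cheese's own z axis and vertical below 0.08 rad and linear speed of each of drum_cheese, ash_brick, pyramid_cheese, log_cheese below 0.02 m/s and horizontal distance between ash_brick and brick_insert below 0.013 m and z of ash_brick in the frame of brick_insert between -0.002 and 0.0055 m and horizontal distance between pyramid_cheese and pyramid_insert below 0.013 m and z of pyramid_cheese in the frame of pyramid_insert between -0.002 and 0.0055 m and x of log_cheese in the frame of scale_pan between -0.032 and 0.032 m and y of log_cheese in the frame of scale_pan between -0.02 and 0.02 m and z of log_cheese in the frame of scale_pan between -0.004 and 0.046 m and angle between log_cheese's own y axis and vertical between 1.52 and 1.62 rad); the robot touches nothing.
It fails at once if the drum cheese is pressed or dropped hard (over 30 N) into an insert (contact force between drum_cheese and drum_insert above 30 N or contact force between drum_cheese and brick_insert above 30 N or contact force between drum_cheese and pyramid_insert above 30 N).
It fails at once if the ash brick is pressed or dropped hard (over 30 N) into an insert (contact force between ash_brick and drum_insert above 30 N or contact force between ash_brick and brick_insert above 30 N or contact force between ash_brick and pyramid_insert above 30 N).
It fails at once if the pyramid cheese is pressed or dropped hard (over 30 N) into an insert (contact force between pyramid_cheese and drum_insert above 30 N or contact force between pyramid_cheese and brick_insert above 30 N or contact force between pyramid_cheese and pyramid_insert above 30 N).
It also fails if it takes over 144 s, if anything falls off the work surface, if the arm or the gripper's body presses on something with over 40 N, if the wrist force passes 120 N, or if a joint passes its speed limit or range.

## Working session

There is one attempt and no reset: what is moved stays moved. The work goes in short steps, Python scripts to look and compute and a shell command to move; the robot and the scene stay as the last step left them, time stands still between calls to the robot, and variables do not carry over. Pictures are saved under pics/ and viewed, and the job is handed in when it is done.

```bash
ls; mkdir -p pics
cat > h.py <<'E'
import numpy as np, cv2
from workcell import ctrl, imaging, nets
E
python3 - <<'E'
from h import *
s=ctrl.read_state();print(s)
for n in ["scene","top","wrist"]:
    p,d=imaging.snapshot(n); cv2.imwrite(f"pics/{n}0.png",p[:,:,::-1]); np.save(f"{n}0.npy",d)
    print(n,imaging.camera_info(n))
E
```

```text
pics
{'time_s': 0.0, 'joint_pos': array([-1.1788576 ,  0.3218275 , -0.07007328,  1.45166447,  0.02261386,
        1.37079624, -0.05691778]), 'dq': array([ 0.00103862, -0.00088539, -0.00212199, -0.00129674,  0.00126059,
        0.00041034, -0.00047645]), 'joint_torque': array([ 2.70492337e-04, -4.91297328e+01, -4.03658794e-01, -3.12519264e+01,
       -6.37376332e-02,  4.42310655e-02,  1.81386049e-04]), 'tcp_pos': array([0.23964825, 0.60361821, 0.22146379]), 'orientation': array([ 1.87795318e-01,  9.82207721e-01, -9.46507109e-04, -1.22395719e-04]), 'ft_force': array([ 0.01003992,  0.18269397, -0.26491159]), 'ft_torque': array([-0.00450653,  0.03133691,  0.0497899 ]), 'width': 1.000094297516494}
scene {'mtx': array([[577.10551675,   0.        , 314.37350929],
       [  0.        , 577.10551675, 244.14314217],
       [  0.        ,   0.        ,   1.        ]]), 'world_to_cam': array([[ 0.89556283, -0.44462991, -0.01647627, -0.53350903],
       [-0.31790004, -0.61352002, -0.72286426,  0.2027279 ],
       [ 0.31129855,  0.65260817, -0.69079359,  1.45440254],
       [ 0.        ,  0.      
[... 286 characters left out ...]
0.99642039,  0.01462501, -0.08326177,  0.58968433],
       [ 0.08302159, -0.01632686, -0.99641399,  1.18302303],
       [ 0.        ,  0.        ,  0.        ,  1.        ]])}
wrist {'mtx': array([[371.64829954,   0.        , 315.91373959],
       [  0.        , 371.64829954, 233.68159501],
       [  0.        ,   0.        ,   1.        ]]), 'T_tool_cam': array([[-5.06900016e-04, -9.52516353e-01, -3.04487011e-01,
         8.41809220e-02],
       [ 9.99999831e-01, -3.96657992e-04, -4.23915311e-04,
         1.96896158e-04],
       [ 2.83009060e-04, -3.04487175e-01,  9.52516394e-01,
        -1.61092799e-01],
       [ 0.00000000e+00,  0.00000000e+00,  0.00000000e+00,
         1.00000000e+00]])}
```

View pics/top0.png

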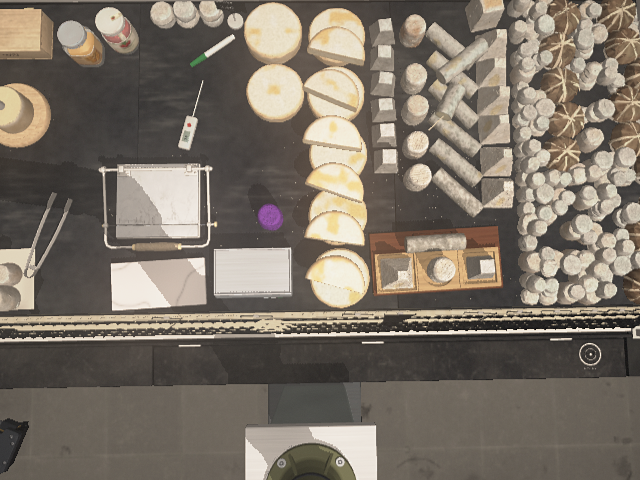

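View pics/scene0.png

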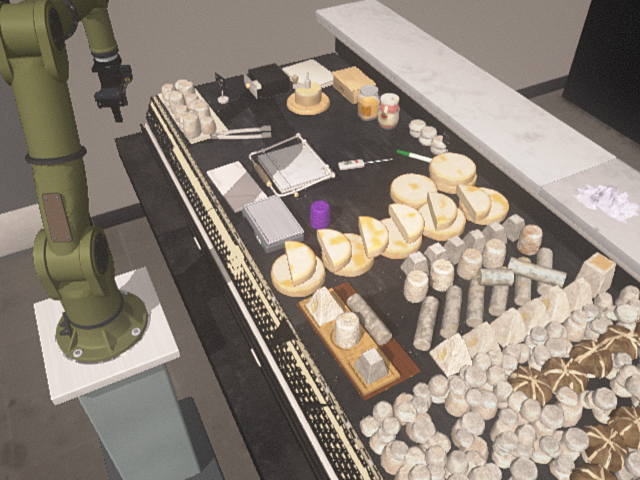

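View pics/wrist0.png

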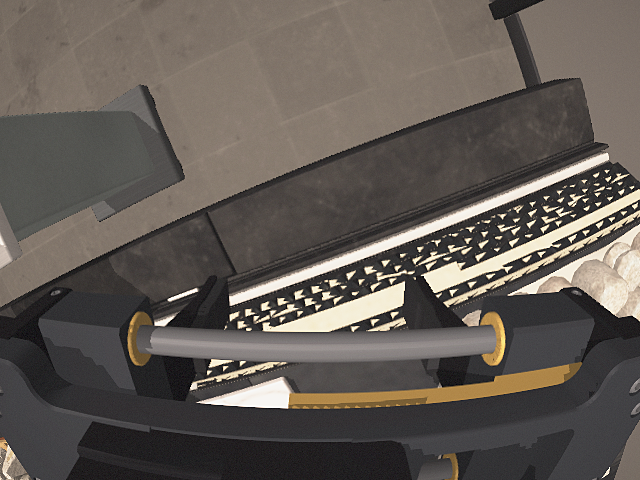

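```bash
cat >> h.py <<'E'
def cloud(n,d):
    ci=imaging.camera_info(n);K=ci["mtx"];T=np.linalg.inv(ci["world_to_cam"])
    v,u=np.mgrid[0:480,0:640]
    P=np.stack([(u-K[0,2])/K[0,0]*d,(v-K[1,2])/K[1,1]*d,d],-1)
    W=P@T[:3,:3].T+T[:3,3]; W[d==0]=np.nan
    return W
def proj(n,p):
    ci=imaging.camera_info(n);p=np.atleast_2d(p)
    c=p@ci["world_to_cam"][:3,:3].T+ci["world_to_cam"][:3,3]
    q=c@ci["mtx"].T
    return q[:,:2]/q[:,2:]
E
python3 - <<'E'
from h import *
for n in ["top","scene"]:
    p,d=imaging.snapshot(n);W=cloud(n,d)
    for nm in ["drum_cheese","ash_brick","pyramid_cheese","log_cheese","marble_slab","scale_pan","show_board","drum_insert","brick_insert","pyramid_insert"]:
        try: r=nets.masks_of(n,nm)
        except Exception as e: print(nm,e); continue
        for k in r[:3]:
            w=W[k["region"]]; w=w[np.isfinite(w[:,0])]
            if len(w)<5: continue
            zt=np.percentile(w[:,2],95); t=w[w[:,2]>zt-0.006]
            rect=cv2.minAreaRect((w[:,:2]*1000).astype(np.float32)); 
            print(n,nm,round(k["p"],2),np.round(k["rect"]),"n",len(w),"ztop %.4f"%zt,"topmean",np.round(np.median(t[:,:2],0),4),"topmid",np.round((t.min(0)+t.max(0))/2,4)[:2],"rect",np.round(rect[0]),np.round(rect[1]),round(rect[2],1))
E
```

```text
top drum_cheese 0.76 [442. 271.  27.  25.] n 566 ztop 0.0833 topmean [ 0.521  -0.3201] topmid [ 0.5223 -0.3198] rect [ 521. -318.] [67. 53.] 9.8
top drum_cheese 0.63 [269. 215.  24.  22.] n 475 ztop 0.0739 topmean [0.6579 0.0879] topmid [0.657  0.0878] rect [655.  87.] [54. 55.] 88.8
top drum_cheese 0.19 [439. 271.  44.  44.] n 1077 ztop 0.0252 topmean [ 0.5265 -0.3033] topmid [ 0.5216 -0.3192] rect [ 520. -320.] [ 99. 105.] 2.5
top ash_brick 0.87 [482. 268.  29.  23.] n 604 ztop 0.0686 topmean [ 0.5271 -0.426 ] topmid [ 0.5272 -0.4261] rect [ 527. -423.] [56. 57.] 1.7
top pyramid_cheese 0.67 [398. 273.  34.  32.] n 938 ztop 0.0893 topmean [ 0.5106 -0.2206] topmid [ 0.5098 -0.2206] rect [ 516. -220.] [75. 78.] 1.9
top log_cheese 0.75 [434. 245.  62.  16.] n 1011 ztop 0.0579 topmean [ 0.5874 -0.3131] topmid [ 0.587  -0.3106] rect [ 587. -311.] [ 41. 144.] 2.7
top marble_slab 0.86 [161. 283.  99.  49.] n 4480 ztop 0.0197 topmean [0.4987 0.3635] topmid [0.5006 0.3651] rect [500. 366.] [121. 231.] 2.8
top marble_slab 0.74 [394. 271.  48.  41.] n 746 ztop 0.0188 topmean [ 0.5165 -0.2102] 
[... 2451 characters left out ...]
op 0.0189 topmean [ 0.4983 -0.3507] topmid [ 0.5226 -0.3255] rect [ 522. -324.] [ 99. 103.] 2.0
scene brick_insert 0.64 [369. 368.  58.  50.] n 1025 ztop 0.0187 topmean [ 0.5196 -0.4308] topmid [ 0.5264 -0.4254] rect [ 526. -425.] [101. 107.] 2.0
scene brick_insert 0.16 [346. 344.  54.  38.] n 787 ztop 0.0191 topmean [ 0.5005 -0.3487] topmid [ 0.5236 -0.3256] rect [ 526. -324.] [107. 105.] 1.8
scene pyramid_insert 0.83 [327. 311.  51.  40.] n 325 ztop 0.0178 topmean [ 0.4928 -0.2254] topmid [ 0.5184 -0.2214] rect [ 518. -219.] [ 99. 106.] 2.3
scene pyramid_insert 0.58 [327. 306.  41.  36.] n 852 ztop 0.0868 topmean [ 0.5078 -0.2253] topmid [ 0.509  -0.2251] rect [ 518. -203.] [ 82. 117.] 0.1
```

Run:
```python
from h import *
p=cv2.imread("pics/top0.png"); cv2.imwrite("pics/topb.png",cv2.resize(p[220:310,365:510],None,fx=5,fy=5,interpolation=cv2.INTER_CUBIC))
p=cv2.imread("pics/top0.png"); cv2.imwrite("pics/tops.png",cv2.resize(p[150:320,90:330],None,fx=3,fy=3,interpolation=cv2.INTER_CUBIC))
```

```text
(no output)
```

View pics/topb.png

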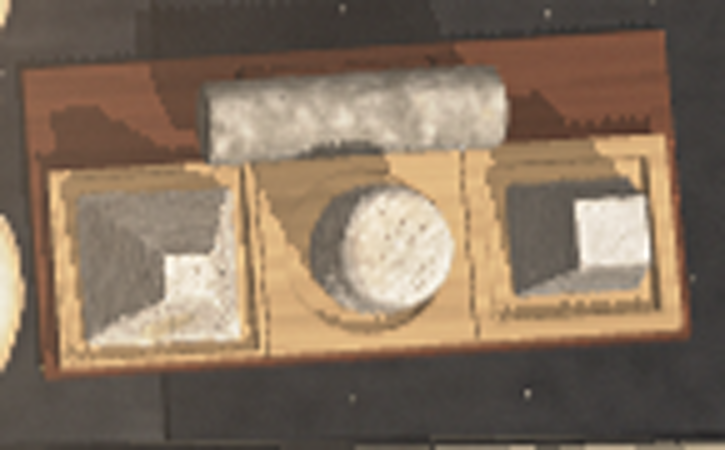

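View pics/tops.png

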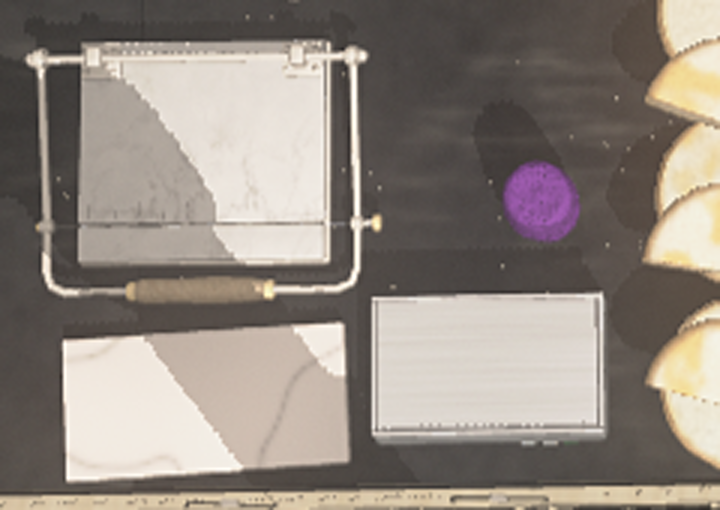

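Top picture: the drum class shows twice. The cream one at (442,270) sits in the middle insert and is the one meant. The purple one at (270,217) is the decoy. The pyramid is at (398,272), the brick at (482,268) and the log at (435,244). The slab is the plain white slab at the front edge (158,284), 116 x 230 mm; the slicer base at (160,203) is not it. The scale is at (252,272). The crops confirm these. Next I'll check obstacles and refine the frames.

```bash
cat >> h.py <<'E'
from scipy.spatial.transform import Rotation as R
def delta(x,y,z,yaw=None):
    """target TCP world; yaw=azimuth (deg) of tool y; tool down. prints shift/turn in tool axes"""
    s=ctrl.read_state(); Rc=R.from_quat(s["orientation"]); 
    d=Rc.inv().apply(np.array([x,y,z])-s["tcp_pos"])
    ya=Rc.as_matrix()[:,1]; cur=np.degrees(np.arctan2(ya[1],ya[0]))
    rv=np.zeros(3)
    if yaw is not None:
        a=np.radians(yaw); Y=np.array([np.cos(a),np.sin(a),0]);Z=np.array([0,0,-1.]);X=np.cross(Y,Z)
        Rt=R.from_matrix(np.stack([X,Y,Z],1)); rv=(Rc.inv()*Rt).as_rotvec(degrees=True)
    print("t %.2f"%s["time_s"],"tcp",np.round(s["tcp_pos"],4),"jawaz %.2f"%cur,"F",np.round(s["ft_force"],1),"w %.1f"%(s["width"]*87),"q",np.round(s["joint_pos"],2))
    print("shift",np.round(d,4),"turn",np.round(rv,2),"len mm",round(np.linalg.norm(d)*1000))
E
python3 - <<'E'
from h import *
W=cloud("top",np.load("top0.npy"));w=W.reshape(-1,3);w=w[np.isfinite(w[:,0])]
def rep(x0,x1,y0,y1):
    m=(w[:,0]>x0)&(w[:,0]<x1)&(w[:,1]>y0)&(w[:,1]<y1);return np.percentile(w[m,2],99) if m.sum()>3 else None
for nm,b in dict(wheelnear=(.4,.64,-.157,-.1),wheel2=(.4,.64,-.1,0),behind1=(.63,.66,-.45,-.16),behind2=(.66,.69,-.45,-.16),behind3=(.69,.75,-.45,-.16),right=(.45,.64,-.55,-.49),slicer=(.555,.6,.24,.49),slicer2=(.6,.8,.2,.5),frontrail=(.38,.44,-.5,.5)).items(): print(nm,rep(*b))
# plane/orientation fits
p,d=imaging.snapshot("top");W=cloud("top",d)
for nm in ["marble_slab","scale_pan","show_board"]:
    k=nets.masks_of("top",nm)[0]; r=k["region"].astype(np.uint8)
    v=W[k["region"]]; v=v[np.isfinite(v[:,0])]
    rc=cv2.minAreaRect((v[:,:2]*1000).astype(np.float32)); print(nm,rc, np.median(v[:,2]))
v=W[(W[...,2]>.035)&(W[...,2]<.055)&(W[...,0]<.6)&(W[...,0]>.42)&(W[...,1]>0.02)&(W[...,1]<.26)]
print(cv2.minAreaRect((v[:,:2]*1000).astype(np.float32)),v.min(0),v.max(0),np.percentile(v[:,2],[5,50,95]))
delta(.45,.33,.25,92.65)
E
```

```text
wheelnear 0.07429324357594845
wheel2 0.07458745144958867
behind1 0.02646922159654935
behind2 0.039886557003037504
behind3 0.07294140080091407
right 0.0775088449431732
slicer 0.03260757788720268
slicer2 0.04343491574614122
frontrail 0.010726251813942574
marble_slab ((498.8658752441406, 365.45263671875), (117.17174530029297, 231.81674194335938), 2.467661142349243) 0.015870138900411668
scale_pan ((523.6554565429688, 129.58700561523438), (126.07120513916016, 187.2217254638672), 0.4177280068397522) 0.04109895093679239
show_board ((546.5968627929688, -321.55487060546875), (156.47976684570312, 328.2826843261719), 2.847774028778076) 0.006305985161393135
((522.71630859375, 130.8311309814453), (116.9354476928711, 184.70787048339844), 0.13434860110282898) [0.46427647 0.03855188 0.03505248] [0.58133426 0.22318146 0.05289451] [0.03737331 0.04134105 0.04628636]
t 1.45 tcp [0.2398 0.6042 0.2226] jawaz 68.35 F [ 0.3 -0.2  0.5] w 86.9 q [-1.18  0.32 -0.07  1.45  0.02  1.37 -0.06]
shift [-0.2965 -0.1773 -0.0274] turn [ 1.00e-02  0.00e+00 -2.43e+01] len mm 347
```

```bash
python3 -m crank '[[[-0.297,-0.177,-0.027,0,0,-24.3],[-0.297,-0.177,-0.027,0,0,-24.3],[-0.297,-0.177,-0.027,0,0,-24.3],[-0.297,-0.177,-0.027,0,0,-24.3],[-0.297,-0.177,-0.027,0,0,-24.3]]]' 0.087 20
python3 - <<'E'
from h import *
delta(.46,-.32,.25,92.65)
E
```

```text
time_s: 1.87
tcp_pos: [0.366, 0.4397, 0.239]
orientation: [-0.025, 1.0, 0.0, 0.0]
ft_force: [1.4, 0.0, 0.2]
width: 0.998
t 1.87 tcp [0.366  0.4397 0.239 ] jawaz 92.83 F [1.4 0.  0.2] w 86.8 q [-0.91  0.15 -0.01  1.63  0.    1.37  0.7 ]
shift [-0.0565 -0.7634 -0.0114] turn [0.03 0.02 0.18] len mm 766
```

```bash
python3 -m crank '[[[-0.03,-0.035,0,0,0,0],[-0.06,-0.07,0,0,0,0],[-0.09,-0.105,0,0,0,0],[-0.12,-0.14,0,0,0,0],[-0.13,-0.18,0,0,0,0]]]'; python3 -m crank '[[[0,-0.041,0,0,0,0],[0,-0.082,0,0,0,0],[0,-0.123,0,0,0,0],[0,-0.164,0,0,0,0],[0,-0.205,0,0,0,0]]]';python3 -m crank '[[[0,-0.041,0,0,0,0],[0,-0.082,0,0,0,0],[0,-0.123,0,0,0,0],[0,-0.164,0,0,0,0],[0,-0.205,0,0,0,0]]]'
python3 - <<'E'
from h import *
delta(.46,-.32,.25,92.65)
E
```

```text
time_s: 2.28
tcp_pos: [0.4988, 0.281, 0.2387]
orientation: [-0.023, 1.0, 0.0, 0.001]
ft_force: [0.6, 0.0, -0.8]
width: 1.005
time_s: 2.7
tcp_pos: [0.5059, 0.0753, 0.2389]
orientation: [-0.023, 1.0, 0.0, 0.0]
ft_force: [1.0, 0.0, 0.1]
width: 0.999
time_s: 3.12
tcp_pos: [0.5154, -0.1295, 0.2391]
orientation: [-0.023, 1.0, 0.0, 0.001]
ft_force: [1.5, -0.0, 0.2]
width: 1.003
t 3.12 tcp [ 0.5154 -0.1295  0.2391] jawaz 92.67 F [ 1.5 -0.   0.2] w 87.3 q [-0.28  0.05  0.5   1.74 -0.03  1.36  1.84]
shift [ 0.0642 -0.1878 -0.0111] turn [0.02 0.07 0.02] len mm 199
```

```bash
python3 -m crank '[[[0.013,-0.038,0,0,0,0],[0.026,-0.075,0,0,0,0],[0.039,-0.113,0,0,0,0],[0.052,-0.15,0,0,0,0],[0.064,-0.188,0,0,0,0]]]'; python3 -m crank '[[[0,0,0,0,0,0]]]'
cat >> h.py <<'E'
def wsnap(fn):
    s=ctrl.read_state(); p,d=imaging.snapshot("wrist"); cv2.imwrite(fn,p[:,:,::-1])
    T=np.eye(4);T[:3,:3]=R.from_quat(s["orientation"]).as_matrix();T[:3,3]=s["tcp_pos"]
    ci=imaging.camera_info("wrist"); M=T@ci["T_tool_cam"];K=ci["mtx"]
    v,u=np.mgrid[0:480,0:640]; a=(u-K[0,2])/K[0,0]; b=(v-K[1,2])/K[1,1]; r=np.hypot(a,b)
    t=np.tan(r)/np.maximum(r,1e-9); P=np.stack([a*t*d,b*t*d,d],-1)
    W=P@M[:3,:3].T+M[:3,3]; W[d==0]=np.nan
    return p,W
E
python3 - <<'E'
from h import *
p,W=wsnap("pics/w1.png")
for nm in ["drum_cheese","ash_brick","pyramid_cheese","log_cheese","show_board","drum_insert","brick_insert","pyramid_insert"]:
    for k in nets.masks_of("wrist",nm)[:2]:
            w=W[k["region"]]; w=w[np.isfinite(w[:,0])]
            if len(w)<5: continue
            zt=np.percentile(w[:,2],95); t=w[w[:,2]>zt-0.006]
            rect=cv2.minAreaRect((w[:,:2]*1000).astype(np.float32)); 
            print(nm,round(k["p"],2),np.round(k["rect"]),"n",len(w),"ztop %.4f"%zt,"topmid",np.round((np.percentile(t,1,0)+np.percentile(t,99,0))/2,4)[:2],"rect",np.round(rect[0]),np.round(rect[1]),round(rect[2],1))
delta(.46,-.32,.25,92.65)
E
```

```text
time_s: 3.53
tcp_pos: [0.4596, -0.3199, 0.239]
orientation: [-0.023, 1.0, 0.0, 0.001]
ft_force: [0.2, -0.0, 0.7]
width: 0.999
time_s: 3.62
tcp_pos: [0.4555, -0.3277, 0.2394]
orientation: [-0.017, 1.0, -0.003, -0.0]
ft_force: [-0.9, 0.5, 0.2]
width: 0.999
drum_cheese 0.88 [322. 270.  60.  77.] n 3509 ztop 0.0800 topmid [ 0.5223 -0.3207] rect [ 527. -318.] [71. 69.] 74.8
ash_brick 0.6 [229. 262.  60.  62.] n 2705 ztop 0.0650 topmid [ 0.527  -0.4255] rect [ 500. -422.] [ 73. 120.] 81.9
pyramid_cheese 0.93 [412. 256.  68.  66.] n 3877 ztop 0.0875 topmid [ 0.482 -0.242] rect [ 500. -221.] [134.  86.] 11.1
log_cheese 0.57 [328. 315. 129.  37.] n 3800 ztop 0.0546 topmid [ 0.5831 -0.3102] rect [ 530. -288.] [158. 179.] 73.7
show_board 0.83 [319. 268. 283. 128.] n 3832 ztop 0.0064 topmid [ 0.5458 -0.3195] rect [ 524. -319.] [203. 329.] 2.6
drum_insert 0.91 [322. 253.  94.  84.] n 4162 ztop 0.0160 topmid [ 0.5221 -0.3201] rect [ 523. -320.] [ 98. 103.] 2.7
drum_insert 0.59 [609. 264.  56.  87.] n 4483 ztop 0.0442 topmid [0.5255 0.0992] rect [478.   5.] [507. 131.] 68.6
brick_insert 0.96 [230. 259.  93.  87.] n 3888 ztop 0.0159 topmid [ 0.5263 -0.4228] rect [ 515. -424.] [135. 108.] 2.1
pyramid_insert 0.81 [414. 258.  95.  82.] n 2818 ztop 0.0158 topmid [ 0.5179 -0.218 ] rect [ 521. -215.] [105. 109.] 3.4
t 4.07 tcp [ 0.4611 -0.317   0.2386] jawaz 92.79 F [ 0.4 -0.1 -0.6] w 86.8 q [-0.06  0.13  0.68  1.68 -0.08  1.36  2.25]
shift [ 0.0013 -0.0029 -0.0114] turn [0.02 0.02 0.14] len mm 12
```

View pics/w1.png

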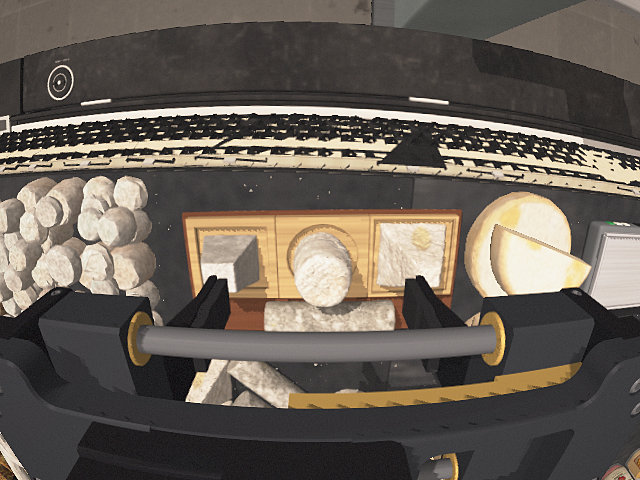

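Run:
```python
from h import *
p,W=wsnap("pics/w2.png")
m=(W[...,2]>.082)&(W[...,2]<.095)&(W[...,0]>.47)&(W[...,0]<.55)&(W[...,1]>-.27)&(W[...,1]<-.18)
t=W[m];print(m.sum(),np.percentile(t,[3,50,97],axis=0))
m=(W[...,2]>.060)&(W[...,2]<.07)&(W[...,0]>.49)&(W[...,0]<.56)&(W[...,1]>-.46)&(W[...,1]<-.39)
t=W[m];print(m.sum(),np.percentile(t,[3,50,97],axis=0))
delta(.511,-.2215,.14,92.65)
```

```text
486 [[ 0.49958603 -0.23282083  0.0825784 ]
 [ 0.50676824 -0.22256399  0.08724738]
 [ 0.5197011  -0.2082824   0.08899413]]
912 [[ 0.51197382 -0.44300298  0.0610283 ]
 [ 0.52473161 -0.4275103   0.06438144]
 [ 0.54251847 -0.4087017   0.06586133]]
t 4.12 tcp [ 0.461  -0.3173  0.2386] jawaz 92.77 F [-0.7 -0.2 -0.6] w 87.0 q [-0.06  0.13  0.68  1.68 -0.08  1.36  2.25]
shift [-0.0546  0.0932  0.0987] turn [0.02 0.01 0.12] len mm 146
```

```bash
python3 -m crank '[[[-0.014,0.023,0.02,0,0,0],[-0.027,0.047,0.045,0,0,0],[-0.041,0.07,0.07,0,0,0],[-0.0535,0.0935,0.0985,0,0,0.1],[-0.0535,0.0935,0.0985,0,0,0.1]]]' 0.075 20
python3 - <<'E'
from h import *
delta(.510,-.2207,.048,92.65)
E
```

```text
time_s: 4.53
tcp_pos: [0.5093, -0.2136, 0.1344]
orientation: [-0.027, 1.0, 0.003, -0.004]
ft_force: [-1.5, 1.0, -0.5]
width: 0.87
t 4.53 tcp [ 0.5093 -0.2136  0.1344] jawaz 93.09 F [-1.5  1.  -0.5] w 75.7 q [-0.17  0.2   0.59  1.82 -0.12  1.17  2.08]
shift [-0.001  -0.0076  0.0864] turn [ 0.35 -0.42  0.44] len mm 87
```

```bash
python3 -m crank '[[[0,0,0.0,0,0,0],[0,0,0.03,0,0,0],[0,0,0.06,0,0,0],[0,0,0.08,0,0,0],[0,0,0.085,0,0,0]]]'; python3 -m crank '[[[0,0,0,0,0,0],[0,0,0,0,0,0]]]'
python3 - <<'E'
from h import *
delta(.510,-.2207,.048,92.65)
p,W=wsnap("pics/w3.png")
E
```

```text
time_s: 4.95
tcp_pos: [0.5074, -0.2228, 0.0529]
orientation: [-0.022, 1.0, 0.0, -0.002]
ft_force: [-0.6, 1.3, -0.2]
width: 0.863
time_s: 5.12
tcp_pos: [0.5103, -0.2236, 0.0566]
orientation: [-0.022, 1.0, -0.001, 0.001]
ft_force: [0.7, 0.0, 0.7]
width: 0.861
t 5.12 tcp [ 0.5103 -0.2236  0.0566] jawaz 92.50 F [0.7 0.  0.7] w 74.9 q [-0.14  0.3   0.58  1.89 -0.19  1.01  2.14]
shift [0.0002 0.0029 0.0086] turn [-0.06  0.11 -0.15] len mm 9
```

View pics/w3.png

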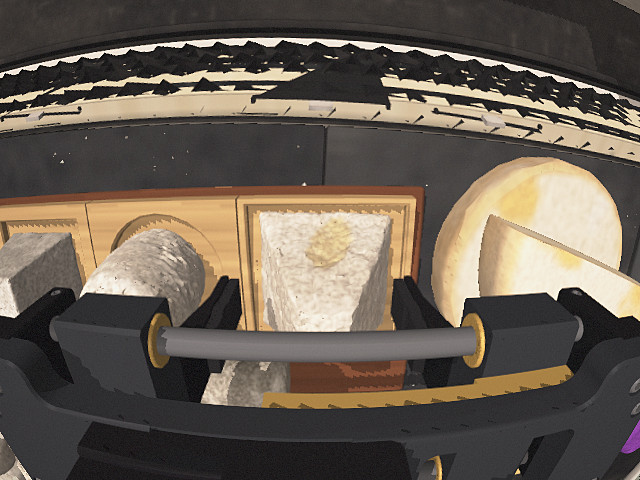

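```bash
python3 -m crank '[[[0,0.003,0.007,0,0,-0.1],[0,0.003,0.0075,0,0,-0.1]]]'; python3 -m crank '[[[0,0,0,0,0,0],[0,0,0,0,0,0],[0,0,0,0,0,0],[0,0,0,0,0,0],[0,0,0,0,0,0]]]' 0.02 20;python3 -m crank '[[[0,0,0,0,0,0],[0,0,0,0,0,0],[0,0,0,0,0,0],[0,0,0,0,0,0],[0,0,0,0,0,0]]]'
```

```text
time_s: 5.33
tcp_pos: [0.51, -0.2189, 0.048]
orientation: [-0.023, 1.0, 0.0, 0.001]
ft_force: [0.3, -0.3, -0.4]
width: 0.858
time_s: 5.75
tcp_pos: [0.5095, -0.2194, 0.0477]
orientation: [-0.023, 1.0, 0.0, 0.0]
ft_force: [0.8, -0.1, -0.2]
width: 0.584
time_s: 6.17
tcp_pos: [0.5095, -0.2194, 0.0477]
orientation: [-0.023, 1.0, 0.0, 0.0]
ft_force: [1.0, 0.4, 0.7]
width: 0.587
```

```bash
python3 -m crank '[[[0,0,-0.003,0,0,0],[0,0,-0.01,0,0,0],[0,0,-0.02,0,0,0],[0,0,-0.03,0,0,0],[0,0,-0.03,0,0,0]]]'
python3 - <<'E'
from h import *
p,W=wsnap("pics/w4.png")
delta(.4995,.3655,.2,92.65)
E
```

```text
time_s: 6.58
tcp_pos: [0.5111, -0.2202, 0.0804]
orientation: [-0.023, 1.0, -0.001, 0.002]
ft_force: [0.7, -0.2, -2.3]
width: 0.586
t 6.63 tcp [ 0.5107 -0.2199  0.0794] jawaz 92.66 F [ 0.1  0.1 -3.2] w 50.8 q [-0.15  0.26  0.58  1.88 -0.17  1.05  2.12]
shift [-0.0164  0.5852 -0.121 ] turn [-0.05  0.2   0.01] len mm 598
```

View pics/w4.png

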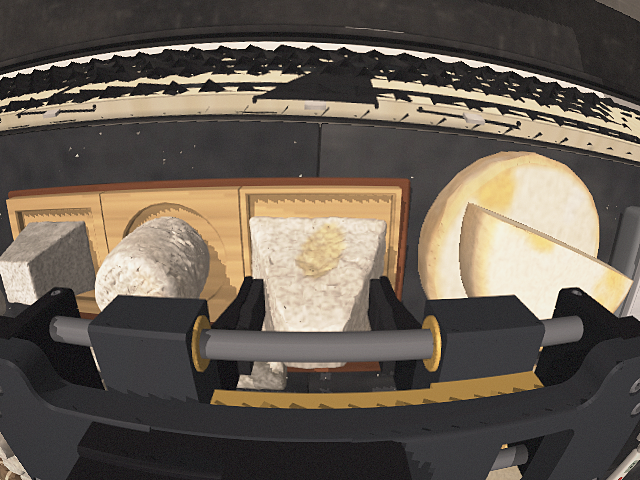

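Force −3 N and the pyramid hangs between the fingers: it's lifted. Now I'll carry it.

```bash
python3 -m crank '[[[0,0.0,-0.02,0,0,0],[0,0,-0.045,0,0,0],[0,0.0,-0.07,0,0,0],[0,0.005,-0.09,0,0,0],[0,0.02,-0.105,0,0,0]]]'; python3 -m crank '[[[0,0.025,0,0,0,0],[0,0.055,0,0,0,0],[0,0.09,0,0,0,0],[0,0.125,0,0,0,0],[0,0.16,0,0,0,0]]]'; python3 -m crank '[[[0,0.035,0,0,0,0],[0,0.07,0,0,0,0],[0,0.105,0,0,0,0],[0,0.14,0,0,0,0],[0,0.175,0,0,0,0]]]';python3 -m crank '[[[0,0.035,0,0,0,0],[0,0.07,0,0,0,0],[0,0.105,0,0,0,0],[0,0.14,0,0,0,0],[0,0.165,0,0,0,0]]]'
python3 - <<'E'
from h import *
delta(.4995,.3655,.06,92.65)
E
```

```text
time_s: 7.05
tcp_pos: [0.5085, -0.2022, 0.1848]
orientation: [-0.021, 1.0, -0.001, 0.001]
ft_force: [0.4, -0.3, -3.0]
width: 0.588
time_s: 7.47
tcp_pos: [0.5005, -0.0382, 0.1826]
orientation: [-0.023, 1.0, 0.0, 0.0]
ft_force: [0.5, 0.4, -2.9]
width: 0.585
time_s: 7.88
tcp_pos: [0.4924, 0.1368, 0.1826]
orientation: [-0.023, 1.0, 0.0, 0.0]
ft_force: [1.6, 0.9, -3.0]
width: 0.583
time_s: 8.3
tcp_pos: [0.484, 0.3038, 0.1823]
orientation: [-0.025, 1.0, 0.001, -0.0]
ft_force: [0.2, 0.2, -2.9]
width: 0.585
t 8.30 tcp [0.484  0.3038 0.1823] jawaz 92.82 F [ 0.2  0.2 -2.9] w 50.9 q [-0.74  0.18  0.15  1.71 -0.03  1.25  1.04]
shift [-0.0186  0.0606  0.1223] turn [ 0.08 -0.04  0.17] len mm 138
```

```bash
python3 -m crank '[[[-0.009,0.03,0,0,0,0.1],[-0.0185,0.061,0,0,0,0.15],[-0.0185,0.061,0.035,0,0,0.15],[-0.0185,0.061,0.07,0,0,0.15],[-0.0185,0.061,0.09,0,0,0.15]]]'; python3 -m crank '[[[0,0,0.01,0,0,0],[0,0,0.02,0,0,0],[0,0,0.02,0,0,0],[0,0,0.02,0,0,0]]]'
python3 - <<'E'
from h import *
p,W=wsnap("pics/w5.png")
delta(.4995,.3655,.0555,92.65)
k=nets.masks_of("wrist","marble_slab")
for r in k[:2]:
    w=W[r["region"]];w=w[np.isfinite(w[:,0])];w=w[abs(w[:,2]-.016)<.006]; print(r["p"],len(w),np.median(w[:,2]),np.percentile(w,[.5,99.5],axis=0),cv2.minAreaRect((w[:,:2]*1000).astype(np.float32)))
E
```

```text
time_s: 8.72
tcp_pos: [0.4989, 0.3612, 0.0884]
orientation: [-0.023, 1.0, -0.002, -0.002]
ft_force: [-0.8, -1.8, -4.4]
width: 0.588
time_s: 9.05
tcp_pos: [0.5016, 0.3621, 0.0735]
orientation: [-0.022, 1.0, 0.0, 0.001]
ft_force: [0.3, -0.1, -2.6]
width: 0.587
t 9.10 tcp [0.502  0.3625 0.0743] jawaz 92.49 F [-0.1  0.8 -3.6] w 51.2 q [-0.77  0.36  0.13  1.71 -0.05  1.07  0.98]
shift [0.0024 0.0031 0.0188] turn [ 0.09  0.13 -0.16] len mm 19
0.85 35134 0.014879077122637002 [[0.439556   0.2548015  0.01203604]
 [0.54477855 0.48007913 0.01652814]] ((498.1153869628906, 368.3627624511719), (112.10299682617188, 229.66342163085938), 2.731868028640747)
```

View pics/w5.png

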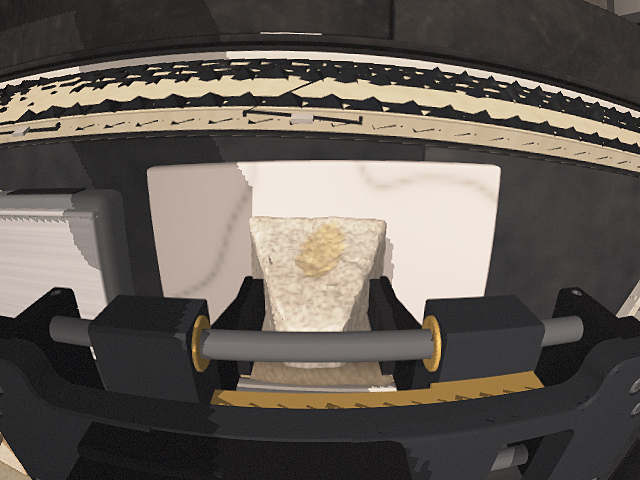

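```bash
python3 -m crank '[[[0.001,0.004,0.006,0,0,0],[0.001,0.004,0.012,0,0,0],[0.001,0.004,0.016,0,0,0],[0.001,0.004,0.018,0,0,0],[0.001,0.004,0.018,0,0,0]]]'; python3 -m crank '[[[0,0,0.001,0,0,0],[0,0,0.002,0,0,0],[0,0,0.002,0,0,0]]]'
```

```text
time_s: 9.57
tcp_pos: [0.4995, 0.3659, 0.0547]
orientation: [-0.022, 1.0, 0.0, -0.0]
ft_force: [-1.3, 0.1, -2.5]
width: 0.586
time_s: 9.82
tcp_pos: [0.4997, 0.366, 0.0546]
orientation: [-0.022, 1.0, 0.0, -0.0]
ft_force: [-4.7, -2.2, 9.4]
width: 0.584
```

```bash
python3 -m crank '[[[0,0,-0.001,0,0,0],[0,0,-0.001,0,0,0],[0,0,-0.001,0,0,0],[0,0,-0.001,0,0,0]]]' 0.07; python3 -m crank '[[[0,0,-0.02,0,0,0],[0,0,-0.05,0,0,0],[0,0,-0.085,0,0,0],[0,0,-0.11,0,0,0],[0,0,-0.125,0,0,0]]]'
python3 - <<'E'
from h import *
p,d=imaging.snapshot("top"); W=cloud("top",d); cv2.imwrite("pics/t2.png",cv2.resize(p[220:320,90:330,::-1],None,fx=3,fy=3))
delta(.522,-.3205,.19,92.65)
E
```

```text
time_s: 10.15
tcp_pos: [0.5002, 0.3658, 0.0536]
orientation: [-0.022, 1.0, 0.0, 0.0]
ft_force: [0.3, 0.3, 0.7]
width: 0.773
time_s: 10.57
tcp_pos: [0.5013, 0.3667, 0.1824]
orientation: [-0.022, 1.0, 0.002, 0.002]
ft_force: [1.0, -0.3, -0.1]
width: 0.805
t 10.62 tcp [0.5022 0.3674 0.1846] jawaz 92.49 F [1.8 1.3 3. ] w 69.8 q [-0.78  0.27  0.13  1.59 -0.04  1.27  0.97]
shift [ 0.0101 -0.6881 -0.009 ] turn [ 0.3   0.4  -0.16] len mm 688
```

View pics/t2.png

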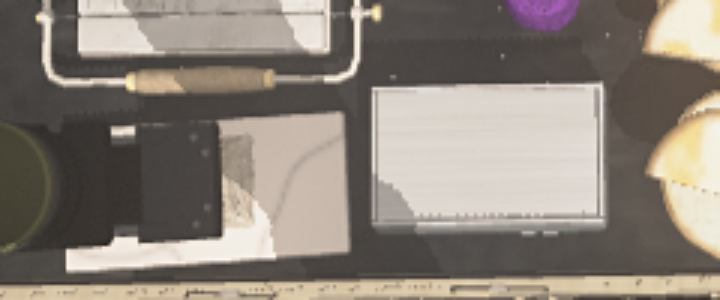

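```bash
python3 -m crank '[[[0.002,-0.03,-0.01,0,0,-0.1],[0.003,-0.07,-0.01,0,0,-0.1],[0.004,-0.11,-0.01,0,0,-0.1],[0.005,-0.15,-0.01,0,0,-0.1],[0.006,-0.19,-0.01,0,0,-0.1]]]' 0.083 20; python3 -m crank '[[[0,-0.04,0,0,0,0],[0,-0.08,0,0,0,0],[0,-0.12,0,0,0,0],[0,-0.16,0,0,0,0],[0,-0.2,0,0,0,0]]]'; python3 -m crank '[[[0,-0.04,0,0,0,0],[0,-0.08,0,0,0,0],[0,-0.12,0,0,0,0],[0,-0.16,0,0,0,0],[0.003,-0.2,0,0,0,0]]]';python3 -m crank '[[[0,-0.03,0,0,0,0],[0,-0.06,0,0,0,0],[0,-0.08,0,0,0,0],[0,-0.093,0,0,0,0],[0,-0.097,0,0,0,0]]]'
python3 - <<'E'
from h import *
p,W=wsnap("pics/w6.png")
delta(.522,-.3205,.055,92.65)
m=(W[...,2]>.072)&(W[...,2]<.09)&(W[...,0]>.47)&(W[...,0]<.57)&(W[...,1]>-.37)&(W[...,1]<-.27)
t=W[m];print(m.sum(),np.percentile(t,[2,50,98],axis=0))
E
```

```text
time_s: 11.03
tcp_pos: [0.5017, 0.1738, 0.1879]
orientation: [-0.023, 1.0, -0.0, -0.0]
ft_force: [0.6, 0.4, 0.1]
width: 0.945
time_s: 11.45
tcp_pos: [0.5108, -0.0261, 0.1881]
orientation: [-0.023, 1.0, 0.0, 0.0]
ft_force: [1.2, -0.7, -0.4]
width: 0.954
time_s: 11.87
tcp_pos: [0.5173, -0.2258, 0.1881]
orientation: [-0.023, 1.0, -0.0, 0.0]
ft_force: [0.2, -0.5, 0.9]
width: 0.95
time_s: 12.28
tcp_pos: [0.5205, -0.3242, 0.1878]
orientation: [-0.021, 1.0, -0.001, -0.001]
ft_force: [0.6, 0.5, 0.1]
width: 0.953
t 12.33 tcp [ 0.5207 -0.3232  0.1878] jawaz 92.42 F [-0.7  0.3  0.1] w 83.1 q [-0.02  0.3   0.64  1.62 -0.18  1.29  2.27]
shift [-0.0016  0.0028  0.1328] turn [-0.07 -0.08 -0.23] len mm 133
3780 [[ 0.49753178 -0.34443793  0.07333794]
 [ 0.5208079  -0.32025783  0.07848458]
 [ 0.54691631 -0.29625204  0.08043625]]
```

View pics/w6.png

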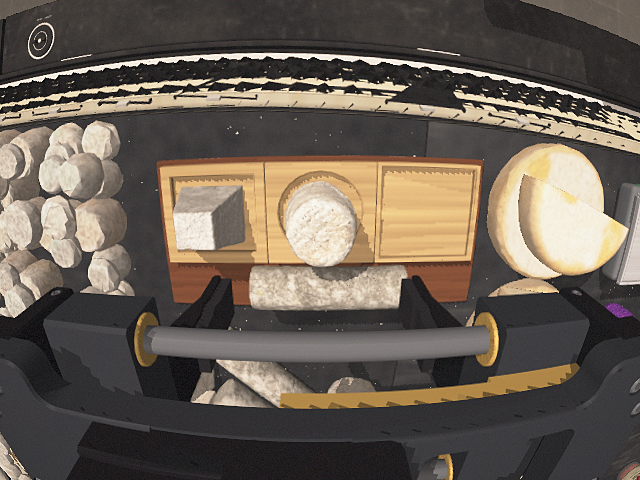

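```bash
python3 -m crank '[[[-0.0012,0.0015,0.02,0,0,-0.15],[-0.0012,0.0015,0.05,0,0,-0.15],[-0.0012,0.0015,0.08,0,0,-0.15],[-0.0012,0.0015,0.11,0,0,-0.15],[-0.0012,0.0015,0.13,0,0,-0.15]]]'; python3 -m crank '[[[0,0,0.007,0,0,0],[0,0,0.013,0,0,0],[0,0,0.013,0,0,0]]]'
python3 - <<'E'
from h import *
delta(.522,-.3205,.045,92.65)
E
python3 -m crank '[[[0,0,0,0,0,0],[0,0,0,0,0,0],[0,0,0,0,0,0],[0,0,0,0,0,0],[0,0,0,0,0,0]]]' 0.04 20;python3 -m crank '[[[0,0,0,0,0,0],[0,0,0,0,0,0],[0,0,0,0,0,0]]]'
```

```text
time_s: 12.75
tcp_pos: [0.5219, -0.3164, 0.0553]
orientation: [-0.025, 1.0, 0.001, -0.001]
ft_force: [0.6, 0.2, -0.4]
width: 0.952
time_s: 13.0
tcp_pos: [0.5229, -0.3184, 0.0452]
orientation: [-0.025, 1.0, 0.0, -0.0]
ft_force: [0.2, -0.7, -0.1]
width: 0.952
t 13.00 tcp [ 0.5229 -0.3184  0.0452] jawaz 92.81 F [ 0.2 -0.7 -0.1] w 82.9 q [ 0.02  0.43  0.59  1.76 -0.28  1.03  2.34]
shift [ 0.001  -0.002   0.0002] turn [ 0.04 -0.04  0.16] len mm 2
time_s: 13.42
tcp_pos: [0.5234, -0.3199, 0.0464]
orientation: [-0.024, 1.0, -0.0, 0.001]
ft_force: [1.5, -1.1, 1.3]
width: 0.666
time_s: 13.67
tcp_pos: [0.5233, -0.3199, 0.0464]
orientation: [-0.024, 1.0, -0.0, 0.001]
ft_force: [-0.6, -1.4, 5.4]
width: 0.652
```

```bash
python3 -m crank '[[[0,0,-0.004,0,0,0],[0,0,-0.01,0,0,0],[0,0,-0.02,0,0,0],[0,0,-0.03,0,0,0],[0,0,-0.03,0,0,0]]]'
python3 - <<'E'
from h import *
p,W=wsnap("pics/w7.png")
E
```

```text
time_s: 14.08
tcp_pos: [0.5242, -0.3203, 0.0782]
orientation: [-0.024, 1.0, -0.001, 0.002]
ft_force: [0.7, -0.3, -1.8]
width: 0.652
```

View pics/w7.png

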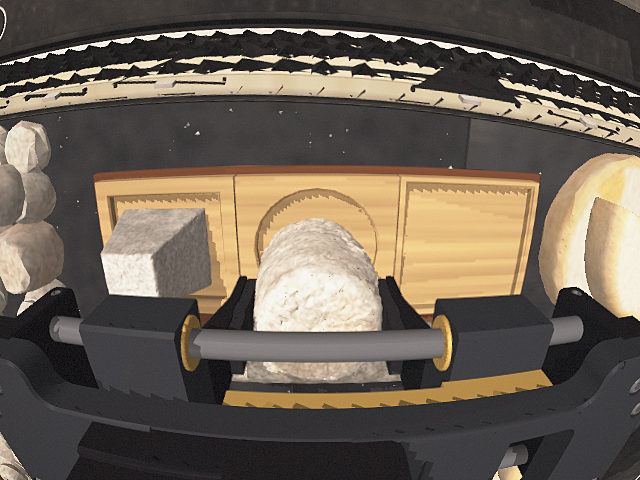

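```bash
python3 -m crank '[[[0,0.0,-0.02,0,0,0],[0,0,-0.045,0,0,0],[0,0.0,-0.07,0,0,0],[0,0.005,-0.09,0,0,0],[0,0.02,-0.105,0,0,0]]]'; python3 -m crank '[[[0,0.025,0,0,0,0],[0,0.055,0,0,0,0],[0,0.09,0,0,0,0],[0,0.125,0,0,0,0],[0,0.16,0,0,0,0]]]'; python3 -m crank '[[[0,0.035,0,0,0,0],[0,0.07,0,0,0,0],[0,0.105,0,0,0,0],[0,0.14,0,0,0,0],[0,0.175,0,0,0,0]]]';python3 -m crank '[[[0,0.035,0,0,0,0],[0,0.07,0,0,0,0],[0,0.105,0,0,0,0],[0,0.14,0,0,0,0],[-0.003,0.17,0,0,0,0]]]'
python3 - <<'E'
from h import *
delta(.5035,.2795,.07,92.65)
E
```

```text
time_s: 14.55
tcp_pos: [0.5215, -0.3023, 0.1827]
orientation: [-0.022, 1.0, -0.001, 0.001]
ft_force: [0.2, -0.1, -1.1]
width: 0.654
time_s: 14.97
tcp_pos: [0.5136, -0.1381, 0.1805]
orientation: [-0.024, 1.0, 0.0, 0.0]
ft_force: [0.7, 0.1, -2.2]
width: 0.651
time_s: 15.38
tcp_pos: [0.5051, 0.0368, 0.1806]
orientation: [-0.024, 1.0, 0.0, 0.0]
ft_force: [0.8, -0.1, -1.5]
width: 0.651
time_s: 15.8
tcp_pos: [0.4993, 0.2079, 0.1805]
orientation: [-0.025, 1.0, 0.0, -0.0]
ft_force: [0.7, 0.5, -1.2]
width: 0.653
t 15.80 tcp [0.4993 0.2079 0.1805] jawaz 92.85 F [ 0.7  0.5 -1.2] w 56.8 q [-0.66  0.11  0.23  1.79 -0.03  1.24  1.2 ]
shift [-0.0078  0.0712  0.1105] turn [ 0.05 -0.04  0.2 ] len mm 132
```

```bash
python3 -m crank '[[[-0.004,0.03,0,0,0,0.1],[-0.0075,0.06,0,0,0,0.15],[-0.0075,0.071,0.03,0,0,0.15],[-0.0075,0.071,0.06,0,0,0.15],[-0.0075,0.071,0.09,0,0,0.15]]]'; python3 -m crank '[[[0,0,0.01,0,0,0],[0,0,0.02,0,0,0],[0,0,0.02,0,0,0],[0,0,0.02,0,0,0]]]'
python3 - <<'E'
from h import *
p,W=wsnap("pics/w8.png")
delta(.5035,.2795,.0535,92.65)
E
```

```text
time_s: 16.22
tcp_pos: [0.5043, 0.2781, 0.0896]
orientation: [-0.024, 1.0, 0.0, 0.0]
ft_force: [0.3, -0.3, -2.3]
width: 0.655
time_s: 16.55
tcp_pos: [0.5054, 0.2765, 0.0716]
orientation: [-0.022, 1.0, 0.0, 0.001]
ft_force: [1.1, 0.2, -2.1]
width: 0.656
t 16.60 tcp [0.5059 0.2769 0.0723] jawaz 92.57 F [-0.7 -0.8 -1.8] w 56.4 q [-0.71  0.28  0.19  1.82 -0.06  1.04  1.12]
shift [0.0024 0.0027 0.0188] turn [ 0.08  0.14 -0.08] len mm 19
```

View pics/w8.png

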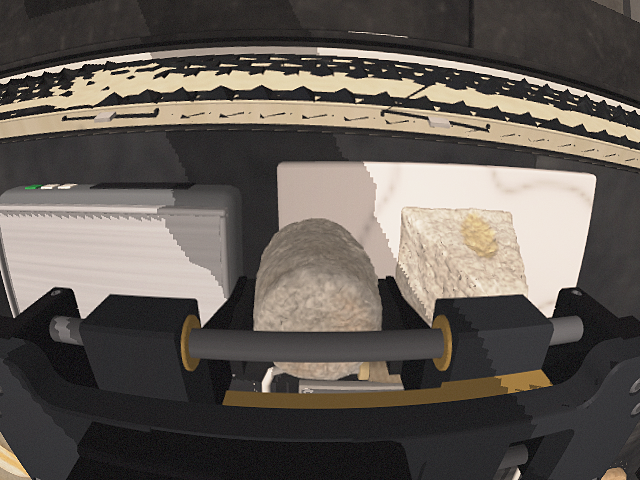

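```bash
python3 -m crank '[[[0.001,0.002,0.006,0,0,0],[0.001,0.002,0.012,0,0,0],[0.001,0.002,0.016,0,0,0],[0.001,0.002,0.017,0,0,0],[0.001,0.002,0.017,0,0,0]]]'; python3 -m crank '[[[0,0,0.001,0,0,0],[0,0,0.002,0,0,0],[0,0,0.002,0,0,0]]]'
```

```text
time_s: 17.02
tcp_pos: [0.5035, 0.2785, 0.0536]
orientation: [-0.023, 1.0, -0.0, -0.0]
ft_force: [0.1, 0.0, -1.6]
width: 0.649
time_s: 17.27
tcp_pos: [0.5037, 0.2785, 0.0534]
orientation: [-0.023, 1.0, 0.0, -0.0]
ft_force: [-4.3, -2.2, 9.8]
width: 0.651
```

```bash
python3 -m crank '[[[0,0,-0.001,0,0,0],[0,0,-0.001,0,0,0],[0,0,-0.001,0,0,0],[0,0,-0.001,0,0,0]]]' 0.070; python3 -m crank '[[[0,0,-0.02,0,0,0],[0,0,-0.05,0,0,0],[0,0,-0.085,0,0,0],[0,0,-0.11,0,0,0],[0,0,-0.125,0,0,0]]]'
python3 - <<'E'
from h import *
p,W=wsnap("pics/w9.png")
delta(.527,-.426,.19,92.65)
E
```

```text
time_s: 17.6
tcp_pos: [0.5038, 0.2785, 0.0526]
orientation: [-0.023, 1.0, 0.0, 0.0]
ft_force: [0.1, -0.3, 0.3]
width: 0.79
time_s: 18.02
tcp_pos: [0.5051, 0.2791, 0.1812]
orientation: [-0.023, 1.0, 0.001, 0.002]
ft_force: [0.1, 0.5, -1.1]
width: 0.805
t 18.07 tcp [0.5061 0.2798 0.1834] jawaz 92.60 F [1.4 0.8 1.7] w 70.0 q [-0.72  0.18  0.19  1.7  -0.04  1.25  1.1 ]
shift [ 0.011  -0.706  -0.0098] turn [ 0.25  0.41 -0.05] len mm 706
```

View pics/w9.png

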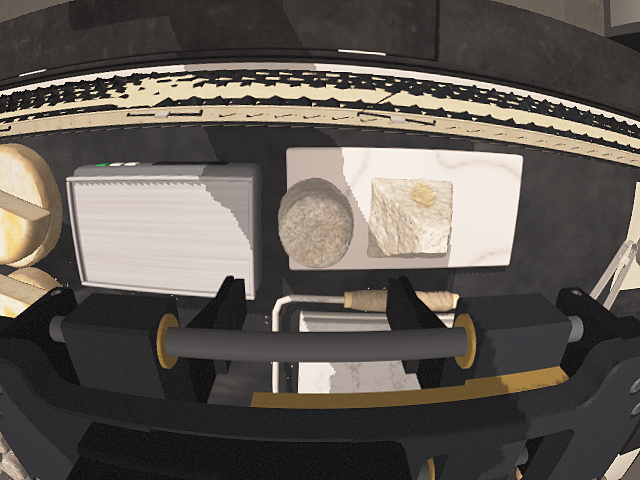

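Drum at (315,225) and pyramid at (412,220) both stand upright on the slab. The brick is next.

```bash
python3 -m crank '[[[0.002,-0.03,-0.01,0,0,0],[0.003,-0.07,-0.01,0,0,0],[0.004,-0.11,-0.01,0,0,0],[0.005,-0.15,-0.01,0,0,0],[0.006,-0.19,-0.01,0,0,0]]]' 0.075 20; python3 -m crank '[[[0,-0.04,0,0,0,0],[0,-0.08,0,0,0,0],[0,-0.12,0,0,0,0],[0,-0.16,0,0,0,0],[0,-0.2,0,0,0,0]]]'; python3 -m crank '[[[0,-0.04,0,0,0,0],[0,-0.08,0,0,0,0],[0,-0.12,0,0,0,0],[0,-0.16,0,0,0,0],[0.003,-0.2,0,0,0,0]]]';python3 -m crank '[[[0,-0.03,0,0,0,0],[0,-0.06,0,0,0,0],[0,-0.09,0,0,0,0],[0,-0.11,0,0,0,0],[0,-0.116,0,0,0,0]]]'
python3 - <<'E'
from h import *
p,W=wsnap("pics/w10.png")
delta(.527,-.426,.03,92.65)
m=(W[...,2]>.059)&(W[...,2]<.072)&(W[...,0]>.49)&(W[...,0]<.57)&(W[...,1]>-.46)&(W[...,1]<-.38)
t=W[m];print(m.sum(),np.percentile(t,[2,50,98],axis=0))
E
```

```text
time_s: 18.48
tcp_pos: [0.5058, 0.0865, 0.187]
orientation: [-0.023, 1.0, 0.0, -0.0]
ft_force: [1.5, -0.8, -0.3]
width: 0.859
time_s: 18.9
tcp_pos: [0.5148, -0.1134, 0.1872]
orientation: [-0.023, 1.0, 0.0, 0.0]
ft_force: [1.5, -0.3, -0.7]
width: 0.856
time_s: 19.32
tcp_pos: [0.5216, -0.3129, 0.1869]
orientation: [-0.023, 1.0, -0.0, 0.0]
ft_force: [0.8, 0.8, -0.0]
width: 0.862
time_s: 19.73
tcp_pos: [0.5246, -0.4316, 0.1864]
orientation: [-0.02, 1.0, -0.001, -0.001]
ft_force: [-1.8, -0.1, 0.2]
width: 0.865
t 19.78 tcp [ 0.5249 -0.4307  0.1864] jawaz 92.35 F [-0.3  0.4 -0. ] w 75.1 q [ 0.16  0.46  0.68  1.44 -0.29  1.34  2.46]
shift [-0.0027  0.0048  0.1564] turn [-0.1  -0.13 -0.3 ] len mm 156
1974 [[ 0.51162092 -0.44468391  0.05964878]
 [ 0.52716239 -0.42626123  0.06438772]
 [ 0.54479757 -0.40822751  0.06597158]]
```

View pics/w10.png

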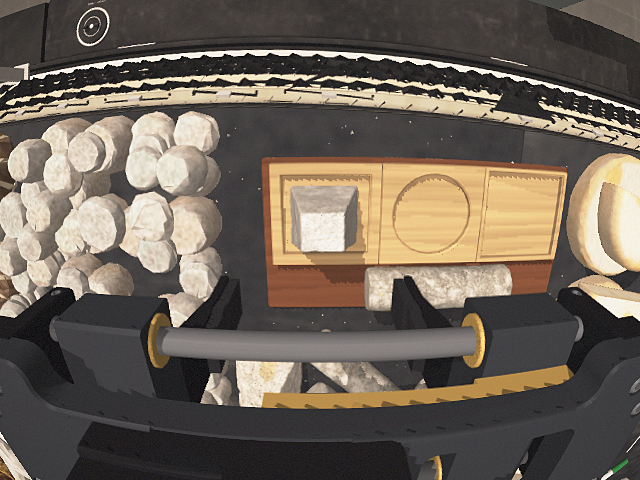

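```bash
python3 -m crank '[[[-0.002,0.0025,0.02,0,0,-0.2],[-0.002,0.0025,0.05,0,0,-0.2],[-0.002,0.0025,0.08,0,0,-0.2],[-0.002,0.0025,0.11,0,0,-0.2],[-0.002,0.0025,0.135,0,0,-0.2]]]' 0.07; python3 -m crank '[[[0,0,0.01,0,0,0],[0,0,0.02,0,0,0],[0,0,0.02,0,0,0]]]'
python3 - <<'E'
from h import *
delta(.527,-.426,.03,92.65)
p,W=wsnap("pics/w11.png")
E
```

```text
time_s: 20.2
tcp_pos: [0.5288, -0.4216, 0.0501]
orientation: [-0.025, 1.0, 0.001, -0.0]
ft_force: [0.5, 0.1, 0.2]
width: 0.801
time_s: 20.45
tcp_pos: [0.5283, -0.423, 0.0311]
orientation: [-0.025, 1.0, 0.001, -0.001]
ft_force: [-0.1, 0.7, -0.7]
width: 0.806
t 20.45 tcp [ 0.5283 -0.423   0.0311] jawaz 92.87 F [-0.1  0.7 -0.7] w 70.1 q [ 0.18  0.59  0.61  1.59 -0.37  1.08  2.52]
shift [ 0.0015 -0.0029  0.0011] turn [ 0.11 -0.1   0.22] len mm 3
```

View pics/w11.png

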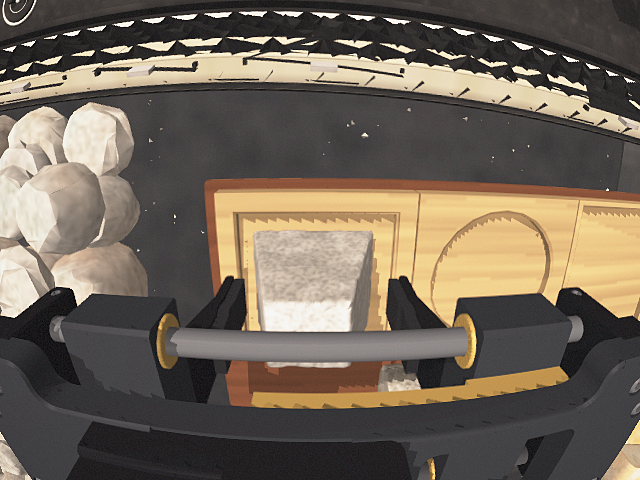

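```bash
python3 -m crank '[[[0,0,0,0,0,0],[0,0,0,0,0,0],[0,0,0,0,0,0],[0,0,0,0,0,0],[0,0,0,0,0,0]]]' 0.03 20;python3 -m crank '[[[0,0,0,0,0,0],[0,0,0,0,0,0],[0,0,0,0,0,0]]]'; python3 -m crank '[[[0,0,-0.004,0,0,0],[0,0,-0.01,0,0,0],[0,0,-0.02,0,0,0],[0,0,-0.03,0,0,0],[0,0,-0.03,0,0,0]]]'
python3 - <<'E'
from h import *
p,W=wsnap("pics/w12.png")
E
```

```text
time_s: 20.92
tcp_pos: [0.5292, -0.4252, 0.0337]
orientation: [-0.024, 1.0, -0.0, 0.001]
ft_force: [0.3, 0.1, 3.3]
width: 0.582
time_s: 21.17
tcp_pos: [0.5292, -0.4252, 0.0337]
orientation: [-0.024, 1.0, -0.0, 0.001]
ft_force: [-0.2, 0.5, 6.8]
width: 0.579
time_s: 21.58
tcp_pos: [0.5297, -0.4258, 0.0654]
orientation: [-0.024, 1.0, -0.001, 0.002]
ft_force: [0.5, -0.8, -1.6]
width: 0.578
```

View pics/w12.png

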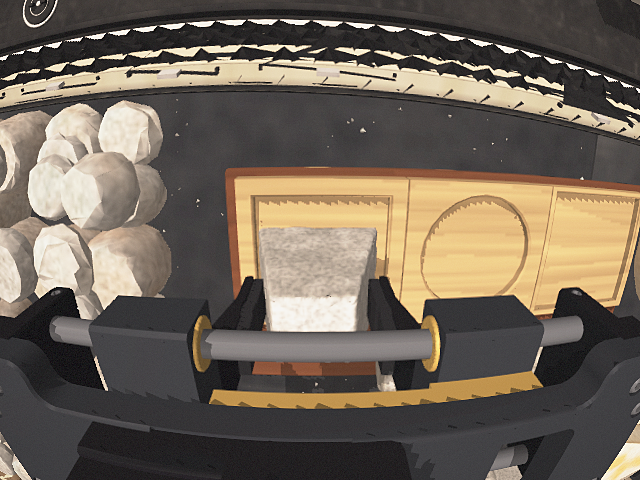

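```bash
python3 -m crank '[[[0,0.0,-0.02,0,0,0],[0,0,-0.045,0,0,0],[0,0.0,-0.075,0,0,0],[0,0.005,-0.1,0,0,0],[0,0.02,-0.12,0,0,0]]]'; python3 -m crank '[[[0,0.025,0,0,0,0],[0,0.06,0,0,0,0],[0,0.1,0,0,0,0],[0,0.14,0,0,0,0],[0,0.18,0,0,0,0]]]'; python3 -m crank '[[[0,0.04,0,0,0,0],[0,0.08,0,0,0,0],[0,0.12,0,0,0,0],[0,0.16,0,0,0,0],[0,0.2,0,0,0,0]]]';python3 -m crank '[[[0,0.04,0,0,0,0],[0,0.08,0,0,0,0],[0,0.12,0,0,0,0],[0,0.16,0,0,0,0],[0,0.2,0,0,0,0]]]';python3 -m crank '[[[0,0.04,0,0,0,0],[0,0.08,0,0,0,0],[0,0.12,0,0,0,0],[0,0.16,0,0,0,0],[-0.003,0.19,0,0,0,0]]]'
python3 - <<'E'
from h import *
delta(.4955,.4515,.06,92.65)
E
```

```text
time_s: 22.05
tcp_pos: [0.5266, -0.4076, 0.1848]
orientation: [-0.023, 1.0, -0.002, 0.0]
ft_force: [0.2, -0.2, -1.4]
width: 0.579
time_s: 22.47
tcp_pos: [0.5181, -0.2232, 0.1823]
orientation: [-0.024, 1.0, 0.0, -0.0]
ft_force: [0.3, 0.7, -2.1]
width: 0.583
time_s: 22.88
tcp_pos: [0.5083, -0.0234, 0.1827]
orientation: [-0.024, 1.0, 0.0, 0.0]
ft_force: [1.8, 1.2, -1.3]
width: 0.576
time_s: 23.3
tcp_pos: [0.4986, 0.1763, 0.1827]
orientation: [-0.024, 1.0, 0.0, 0.0]
ft_force: [0.8, 0.1, -2.2]
width: 0.578
time_s: 23.72
tcp_pos: [0.4909, 0.3686, 0.1823]
orientation: [-0.026, 1.0, 0.001, -0.001]
ft_force: [-0.5, 0.7, -1.6]
width: 0.577
t 23.72 tcp [0.4909 0.3686 0.1823] jawaz 92.99 F [-0.5  0.7 -1.6] w 50.2 q [-0.83  0.26  0.18  1.61 -0.05  1.27  0.97]
shift [-0.0091  0.0823  0.1224] turn [ 0.09 -0.07  0.34] len mm 148
```

```bash
python3 -m crank '[[[-0.004,0.03,0,0,0,0.1],[-0.009,0.06,0,0,0,0.25],[-0.009,0.081,0.01,0,0,0.25],[-0.009,0.081,0.045,0,0,0.25],[-0.009,0.081,0.08,0,0,0.25]]]'; python3 -m crank '[[[0,0,0.015,0,0,0],[0,0,0.037,0,0,0],[0,0,0.043,0,0,0],[0,0,0.043,0,0,0]]]'
python3 - <<'E'
from h import *
p,W=wsnap("pics/w13.png")
delta(.4955,.4515,.0407,92.65)
E
```

```text
time_s: 24.13
tcp_pos: [0.498, 0.4492, 0.1031]
orientation: [-0.024, 1.0, 0.002, 0.001]
ft_force: [-0.6, -1.7, -2.8]
width: 0.576
time_s: 24.47
tcp_pos: [0.4965, 0.4444, 0.057]
orientation: [-0.022, 1.0, -0.002, -0.002]
ft_force: [0.1, -1.0, -1.1]
width: 0.575
t 24.52 tcp [0.4976 0.4454 0.059 ] jawaz 92.55 F [ 0.1 -0.2 -1.2] w 50.3 q [-0.88  0.48  0.14  1.58 -0.07  1.09  0.9 ]
shift [0.0018 0.0063 0.0183] turn [-0.07 -0.07 -0.11] len mm 19
```

View pics/w13.png

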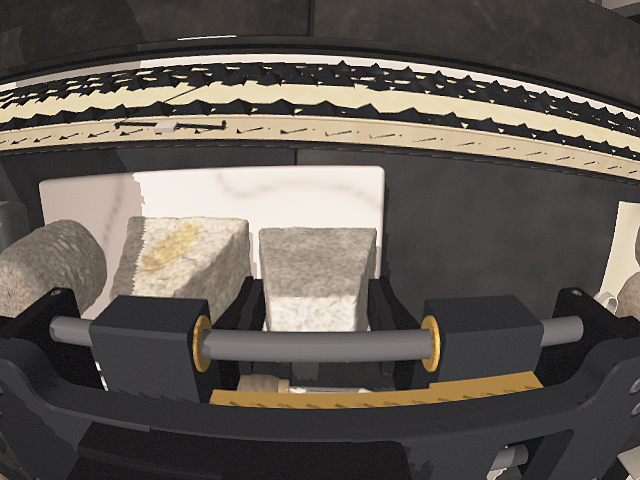

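```bash
python3 -m crank '[[[0,0.004,0,0,0,0],[0,0.004,0.006,0,0,0],[0,0.004,0.012,0,0,0],[0,0.004,0.016,0,0,0],[0,0.004,0.016,0,0,0]]]'; python3 -m crank '[[[0,0,0.001,0,0,0],[0,0,0.002,0,0,0],[0,0,0.002,0,0,0]]]'
```

```text
time_s: 24.93
tcp_pos: [0.4972, 0.4493, 0.0426]
orientation: [-0.022, 1.0, -0.001, -0.001]
ft_force: [-0.6, 0.1, -1.3]
width: 0.579
time_s: 25.18
tcp_pos: [0.4978, 0.4498, 0.0416]
orientation: [-0.022, 1.0, 0.0, 0.0]
ft_force: [-0.7, 0.1, -2.5]
width: 0.579
```

```bash
python3 -m crank '[[[0,0,0.001,0,0,0],[0,0,0.002,0,0,0],[0,0,0.002,0,0,0]]]'
```

```text
time_s: 25.43
tcp_pos: [0.498, 0.4501, 0.0408]
orientation: [-0.022, 1.0, 0.0, 0.0]
ft_force: [-1.4, -0.7, 3.8]
width: 0.578
```

```bash
python3 -m crank '[[[0,0,0,0,0,0],[0,0,0,0,0,0],[0,0,0,0,0,0],[0,0,-0.001,0,0,0]]]' 0.061; python3 -m crank '[[[0,0,-0.02,0,0,0],[0,0,-0.05,0,0,0],[0,0,-0.085,0,0,0],[0,0,-0.12,0,0,0],[0,0,-0.135,0,0,0]]]'
python3 - <<'E'
from h import *
p,W=wsnap("pics/w14.png")
delta(.5,.10,.20,2.65)
E
```

```text
time_s: 25.77
tcp_pos: [0.4976, 0.4498, 0.0403]
orientation: [-0.022, 1.0, -0.0, -0.0]
ft_force: [-0.8, 0.3, 0.6]
width: 0.691
time_s: 26.18
tcp_pos: [0.4996, 0.4514, 0.1813]
orientation: [-0.022, 1.0, 0.003, 0.003]
ft_force: [1.1, -0.0, 0.7]
width: 0.704
t 26.23 tcp [0.5003 0.4521 0.1832] jawaz 92.55 F [1.  0.5 2. ] w 61.1 q [-0.89  0.38  0.15  1.45 -0.06  1.3   0.88]
shift [ 0.0158 -0.3516 -0.0195] turn [6.80e-01 3.00e-02 8.99e+01] len mm 352
```

View pics/w14.png

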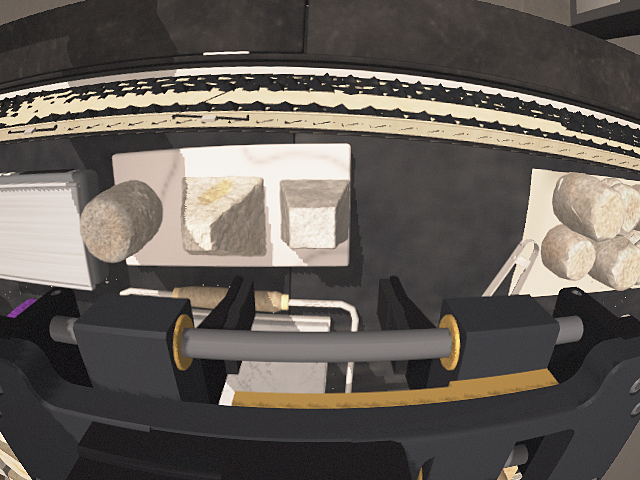

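All three stand upright on the slab: drum (120,220), pyramid (222,215), brick (314,213). Now the log.

```bash
python3 -m crank '[[[0.0,-0.03,-0.01,0,0,7],[0.0,-0.07,-0.02,0,0,14],[0.0,-0.11,-0.02,0,0,21],[0.0,-0.15,-0.02,0,0,28],[0.0,-0.19,-0.02,0,0,35]]]' 0.075 20
python3 - <<'E'
from h import *
delta(.52,.06,.2,22)
E
```

```text
time_s: 26.65
tcp_pos: [0.506, 0.2582, 0.1955]
orientation: [0.282, 0.959, 0.0, 0.0]
ft_force: [0.9, -0.4, 0.2]
width: 0.855
t 26.65 tcp [0.506  0.2582 0.1955] jawaz 57.23 F [ 0.9 -0.4  0.2] w 74.4 q [-0.8   0.16  0.31  1.71 -0.05  1.28  0.52]
shift [-0.1191 -0.1591 -0.0046] turn [ 2.000e-02 -0.000e+00  3.523e+01] len mm 199
```

```bash
python3 -m crank '[[[-0.024,-0.032,0,0,0,7],[-0.048,-0.064,0,0,0,14],[-0.071,-0.095,0,0,0,21],[-0.095,-0.127,0,0,0,28],[-0.119,-0.159,0,0,0,35.2]]]'
python3 - <<'E'
from h import *
delta(.55,-.135,.2,2.65)
E
```

```text
time_s: 27.07
tcp_pos: [0.521, 0.0602, 0.1955]
orientation: [0.559, 0.829, 0.0, -0.0]
ft_force: [1.0, 0.2, 0.4]
width: 0.863
t 27.07 tcp [0.521  0.0602 0.1955] jawaz 22.06 F [1.  0.2 0.4] w 75.1 q [-0.63  0.07  0.49  1.82 -0.03  1.27  0.25]
shift [-0.1918 -0.0464 -0.0046] turn [ 0.02 -0.03 19.41] len mm 197
```

```bash
python3 -m crank '[[[-0.038,-0.009,0,0,0,5],[-0.077,-0.018,0,0,0,10],[-0.115,-0.028,0,0,0,15],[-0.153,-0.037,0,0,0,19.4],[-0.192,-0.046,0,0,0,19.4]]]'
python3 - <<'E'
from h import *
delta(.587,-.312,.2,2.65)
E
```

```text
time_s: 27.48
tcp_pos: [0.5518, -0.1346, 0.1956]
orientation: [0.689, 0.724, 0.0, 0.0]
ft_force: [1.0, 0.0, 1.0]
width: 0.861
t 27.48 tcp [ 0.5518 -0.1346  0.1956] jawaz 2.83 F [1. 0. 1.] w 74.9 q [-0.41  0.18  0.68  1.72 -0.12  1.28  0.35]
shift [-0.1789  0.0264 -0.0045] turn [ 0.04 -0.03  0.18] len mm 181
```

```bash
python3 -m crank '[[[-0.038,0.006,0.005,0,0,0],[-0.077,0.012,0.01,0,0,0],[-0.115,0.018,0.015,0,0,0],[-0.15,0.023,0.015,0,0,0],[-0.179,0.0265,0.015,0,0,0.1]]]';python3 -m crank '[[[0,0,0,0,0,0],[0,0,0,0,0,0]]]'
python3 - <<'E'
from h import *
p,W=wsnap("pics/w15.png")
delta(.587,-.312,.03,2.65)
for n in ["wrist","top"]:
  if n=="top":
    p,d=imaging.snapshot("top");W=cloud("top",d)
  for k in nets.masks_of(n,"log_cheese")[:2]:
    w=W[k["region"]]; w=w[np.isfinite(w[:,0])]; w=w[(w[:,2]>.03)&(w[:,2]<.07)]
    if len(w)>20: print(n,k["p"],np.round(k["rect"]),len(w),np.percentile(w,[1,50,99],axis=0).round(4).tolist(),cv2.minAreaRect((w[:,:2]*1000).astype(np.float32)))
E
```

```text
time_s: 27.9
tcp_pos: [0.5873, -0.3132, 0.1795]
orientation: [0.69, 0.724, -0.001, -0.0]
ft_force: [0.0, 0.2, 0.1]
width: 0.86
time_s: 28.07
tcp_pos: [0.5866, -0.313, 0.1798]
orientation: [0.691, 0.723, -0.001, -0.0]
ft_force: [0.7, 0.1, 0.3]
width: 0.863
t 28.12 tcp [ 0.5874 -0.3106  0.1799] jawaz 2.82 F [ 0.1  0.4 -0.1] w 74.9 q [-0.09  0.44  0.72  1.49 -0.3   1.32  0.71]
shift [-0.0015 -0.0003  0.1499] turn [-0.05 -0.04  0.17] len mm 150
wrist 0.61 [320. 214.  50. 171.] 7920 [[0.5677, -0.3781, 0.0385], [0.5886, -0.3028, 0.0522], [0.61, -0.2386, 0.0554]] ((589.1202392578125, -309.3553161621094), (41.687095642089844, 143.7410125732422), 2.6722424030303955)
top 0.64 [429. 245.  45.  14.] 654 [[0.5662, -0.3324, 0.036], [0.5849, -0.2849, 0.0524], [0.6069, -0.2397, 0.0595]] ((586.7886352539062, -293.96270751953125), (40.434226989746094, 110.21781158447266), 2.878181219100952)
```

View pics/w15.png

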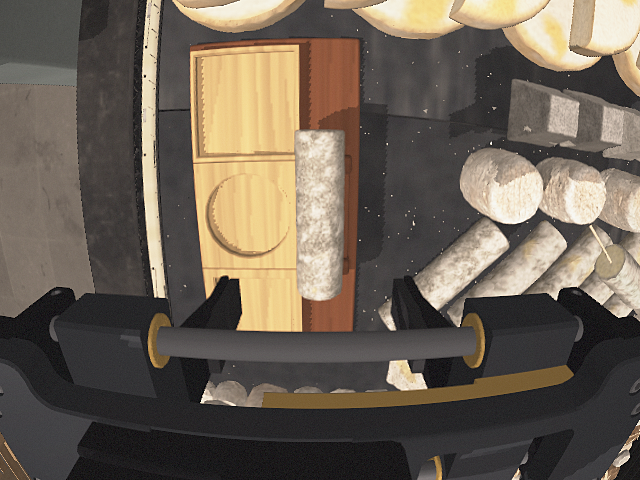

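Run:
```python
from h import *
W=cloud("top",np.load("top0.npy"));w=W.reshape(-1,3);w=w[np.isfinite(w[:,0])]
for y0 in np.arange(-.42,-.2,.02):
    print(round(y0,2),[round(float(w[(abs(w[:,0]-x-.005)<.005)&(abs(w[:,1]-y0-.01)<.01),2].max(initial=-.01)),3) for x in np.arange(.61,.70,.01)])
delta(.588,-.310,.03,2.7)
```

```text
-0.42 [0.013, 0.01, 0.005, 0.004, 0.04, 0.039, 0.041, 0.044, 0.043]
-0.4 [0.01, 0.012, 0.005, 0.005, 0.004, 0.03, 0.039, 0.04, 0.042]
-0.38 [0.025, 0.011, 0.006, 0.007, 0.004, 0.005, 0.005, 0.032, 0.039]
-0.36 [0.023, 0.012, 0.006, 0.004, 0.007, 0.008, 0.003, 0.005, 0.004]
-0.34 [0.019, 0.01, 0.002, 0.005, 0.004, 0.005, 0.008, 0.004, 0.004]
-0.32 [0.018, 0.007, 0.005, 0.004, 0.005, 0.004, 0.006, 0.007, 0.005]
-0.3 [0.019, 0.007, 0.004, 0.005, 0.003, 0.005, 0.007, 0.006, 0.005]
-0.28 [0.023, 0.006, 0.008, 0.008, 0.003, 0.007, 0.005, 0.005, 0.006]
-0.26 [0.01, 0.007, 0.005, 0.005, 0.007, 0.006, 0.005, 0.004, 0.003]
-0.24 [0.012, 0.004, 0.003, 0.006, 0.004, 0.006, 0.007, 0.005, 0.006]
-0.22 [0.01, 0.006, 0.006, 0.004, 0.004, 0.004, 0.004, 0.005, 0.005]
t 28.27 tcp [ 0.5883 -0.3083  0.1805] jawaz 3.04 F [ 0.2  0.7 -0.6] w 74.6 q [-0.09  0.44  0.72  1.49 -0.3   1.32  0.71]
shift [-0.0019 -0.0005  0.1505] turn [ 0.02 -0.08  0.34] len mm 150
```

```bash
python3 -m crank '[[[-0.002,0,0.03,0,0,0.1],[-0.002,0,0.06,0,0,0.1],[-0.002,0,0.09,0,0,0.1],[-0.002,0,0.12,0,0,0.1],[-0.002,0,0.14,0,0,0.1]]]' 0.065; python3 -m crank '[[[0,0,0.008,0,0,0],[0,0,0.016,0,0,0],[0,0,0.016,0,0,0],[0,0,0.016,0,0,0]]]'
python3 - <<'E'
from h import *
delta(.588,-.310,.022,2.7)
p,W=wsnap("pics/w16.png")
E
```

```text
time_s: 28.68
tcp_pos: [0.5873, -0.3093, 0.0378]
orientation: [0.689, 0.725, 0.0, -0.002]
ft_force: [0.0, 0.1, -0.9]
width: 0.745
time_s: 29.02
tcp_pos: [0.5888, -0.3123, 0.0258]
orientation: [0.689, 0.724, 0.0, 0.001]
ft_force: [0.1, -0.1, 0.9]
width: 0.75
t 29.02 tcp [ 0.5888 -0.3123  0.0258] jawaz 2.83 F [ 0.1 -0.1  0.9] w 65.2 q [-0.04  0.58  0.66  1.63 -0.4   1.06  0.78]
shift [ 0.0023 -0.0006  0.0038] turn [0.09 0.03 0.13] len mm 4
```

View pics/w16.png

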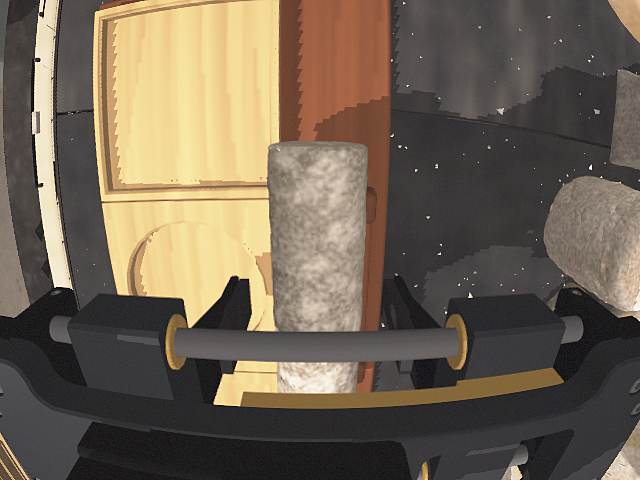

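Both fingers straddle the log. I'll go 3 mm lower and close.

```bash
python3 -m crank '[[[0.001,0,0.002,0,0,0.1],[0.001,0,0.003,0,0,0.1],[0.001,0,0.003,0,0,0.1]]]'; python3 -m crank '[[[0,0,0,0,0,0],[0,0,0,0,0,0],[0,0,0,0,0,0],[0,0,0,0,0,0],[0,0,0,0,0,0]]]' 0.025 25;python3 -m crank '[[[0,0,0,0,0,0],[0,0,0,0,0,0]]]'; python3 -m crank '[[[0,0,-0.004,0,0,0],[0,0,-0.01,0,0,0],[0,0,-0.02,0,0,0],[0,0,-0.03,0,0,0],[0,0,-0.03,0,0,0]]]'
python3 - <<'E'
from h import *
p,W=wsnap("pics/w17.png")
E
```

```text
time_s: 29.32
tcp_pos: [0.5882, -0.3114, 0.0222]
orientation: [0.69, 0.724, 0.0, 0.0]
ft_force: [0.7, 0.2, 0.6]
width: 0.749
time_s: 29.73
tcp_pos: [0.5889, -0.3115, 0.022]
orientation: [0.69, 0.724, 0.001, 0.001]
ft_force: [1.4, -0.4, -0.5]
width: 0.472
time_s: 29.9
tcp_pos: [0.5887, -0.3114, 0.0219]
orientation: [0.69, 0.724, 0.0, 0.001]
ft_force: [2.0, 0.4, 0.7]
width: 0.472
time_s: 30.32
tcp_pos: [0.589, -0.3125, 0.0546]
orientation: [0.69, 0.723, 0.001, 0.002]
ft_force: [-0.3, -1.1, -1.6]
width: 0.478
```

View pics/w17.png

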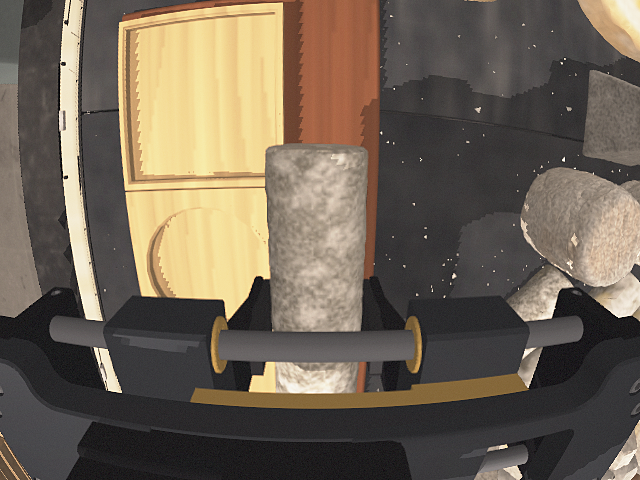

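```bash
python3 -m crank '[[[0,0.0,-0.02,0,0,0],[0,0,-0.05,0,0,0],[0,0.0,-0.085,0,0,0],[0.005,0,-0.11,0,0,0],[0.02,0,-0.13,0,0,0]]]'
python3 - <<'E'
from h import *
delta(.5235,.128,.175,0.3)
E
```

```text
time_s: 30.78
tcp_pos: [0.5863, -0.2948, 0.1844]
orientation: [0.692, 0.722, -0.0, 0.002]
ft_force: [0.4, 0.2, -2.2]
width: 0.471
t 30.78 tcp [ 0.5863 -0.2948  0.1844] jawaz 2.46 F [ 0.4  0.2 -2.2] w 41.0 q [-0.13  0.42  0.73  1.51 -0.28  1.32  0.67]
shift [ 0.4251 -0.0446  0.0079] turn [0.12 0.2  2.16] len mm 428
```

```bash
python3 -m crank '[[[0.025,-0.003,0,0,0,0.5],[0.055,-0.006,0,0,0,1],[0.09,-0.009,0,0,0,1.5],[0.125,-0.013,0,0,0,2],[0.16,-0.017,0,0,0,2.2]]]'; python3 -m crank '[[[0.037,-0.003,0,0,0,0],[0.074,-0.006,0,0,0,0],[0.111,-0.008,0,0,0,0],[0.148,-0.01,0,0,0,0],[0.185,-0.012,0,0,0,0]]]'
python3 - <<'E'
from h import *
delta(.5235,.128,.175,0.3)
E
```

```text
time_s: 31.2
tcp_pos: [0.5615, -0.131, 0.1814]
orientation: [0.704, 0.71, 0.0, -0.0]
ft_force: [0.5, 1.0, -1.1]
width: 0.473
time_s: 31.62
tcp_pos: [0.548, 0.0541, 0.1817]
orientation: [0.704, 0.71, 0.0, -0.0]
ft_force: [0.4, -0.5, -1.4]
width: 0.471
t 31.62 tcp [0.548  0.0541 0.1817] jawaz 0.48 F [ 0.4 -0.5 -1.4] w 41.0 q [-0.68  0.14  0.59  1.78 -0.08  1.25 -0.06]
shift [ 0.0741 -0.0239  0.0068] turn [ 0.01 -0.03  0.18] len mm 78
```

```bash
python3 -m crank '[[[0.03,-0.01,0,0,0,0],[0.06,-0.02,0.01,0,0,0],[0.073,-0.024,0.04,0,0,0.1],[0.073,-0.024,0.07,0,0,0.1],[0.073,-0.024,0.095,0,0,0.1]]]'; python3 -m crank '[[[0,0,0.01,0,0,0],[0,0,0.01,0,0,0],[0,0,0.01,0,0,0]]]'
python3 - <<'E'
from h import *
p,W=wsnap("pics/w18.png")
delta(.5235,.128,.046,0.3)
p,d=imaging.snapshot("scene"); cv2.imwrite("pics/s2.png",cv2.resize(p[130:330,180:440,::-1],None,fx=3,fy=3))
E
```

```text
time_s: 32.03
tcp_pos: [0.5229, 0.1269, 0.085]
orientation: [0.704, 0.711, -0.0, -0.0]
ft_force: [-1.0, -0.6, -2.9]
width: 0.469
time_s: 32.28
tcp_pos: [0.5245, 0.1248, 0.0771]
orientation: [0.705, 0.709, -0.0, 0.0]
ft_force: [-0.3, -0.7, -1.0]
width: 0.47
t 32.33 tcp [0.5253 0.1251 0.078 ] jawaz 0.34 F [ 0.8  1.  -2.3] w 40.8 q [-0.75  0.22  0.52  1.91 -0.13  1.04 -0.17]
shift [ 0.0029 -0.0019  0.032 ] turn [ 0.12 -0.04  0.04] len mm 32
```

View pics/w18.png

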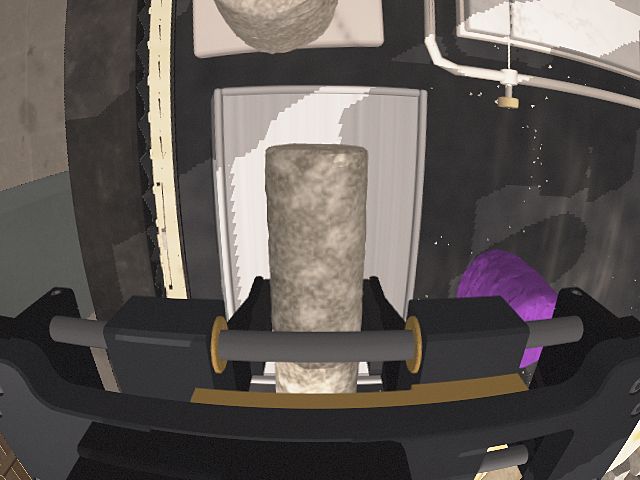

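View pics/s2.png

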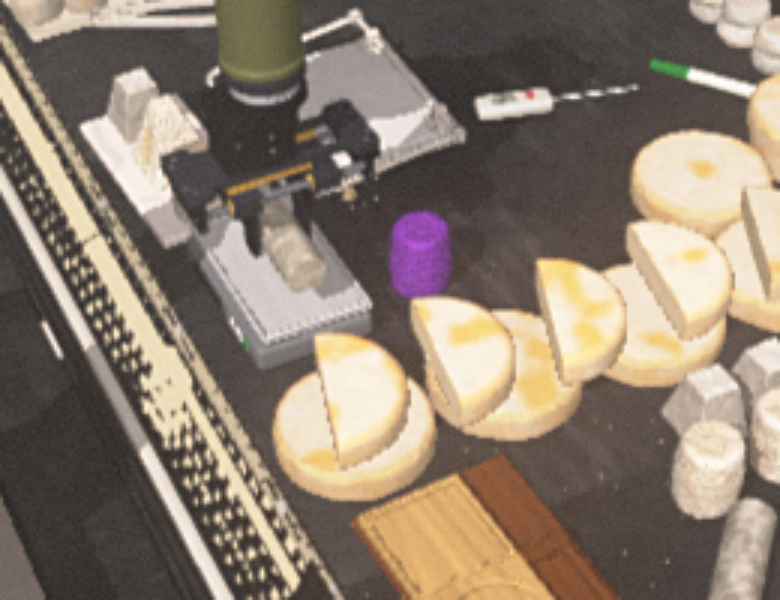

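```bash
python3 -m crank '[[[0.001,0,0.008,0,0,0],[0.001,0,0.016,0,0,0],[0.001,0,0.023,0,0,0],[0.001,0,0.027,0,0,0],[0.001,0,0.028,0,0,0]]]'; python3 -m crank '[[[0,0,0.001,0,0,0],[0,0,0.002,0,0,0],[0,0,0.003,0,0,0]]]'
```

```text
time_s: 32.8
tcp_pos: [0.5233, 0.126, 0.0474]
orientation: [0.705, 0.71, -0.001, -0.0]
ft_force: [-0.8, 0.3, -2.4]
width: 0.473
time_s: 33.05
tcp_pos: [0.5244, 0.1264, 0.0458]
orientation: [0.705, 0.71, 0.0, 0.0]
ft_force: [-0.0, -0.1, -2.6]
width: 0.471
```

```bash
python3 -m crank '[[[0,0,0.001,0,0,0],[0,0,0.001,0,0,0],[0,0,0.001,0,0,0]]]'; python3 -m crank '[[[0,0,0.001,0,0,0],[0,0,0.001,0,0,0],[0,0,0.001,0,0,0]]]'
```

```text
time_s: 33.3
tcp_pos: [0.5244, 0.1264, 0.0452]
orientation: [0.705, 0.71, 0.0, 0.0]
ft_force: [-1.5, 0.6, 1.9]
width: 0.468
time_s: 33.55
tcp_pos: [0.5244, 0.1264, 0.0451]
orientation: [0.705, 0.71, 0.0, -0.0]
ft_force: [-5.1, -1.6, 9.7]
width: 0.472
```

```bash
python3 -m crank '[[[0,0,-0.001,0,0,0],[0,0,-0.001,0,0,0],[0,0,-0.001,0,0,0],[0,0,-0.001,0,0,0]]]' 0.057; python3 -m crank '[[[0,0,-0.02,0,0,0],[0,0,-0.05,0,0,0],[0,0,-0.085,0,0,0],[0,0,-0.12,0,0,0],[0,0,-0.135,0,0,0]]]'
python3 - <<'E'
from h import *
p,W=wsnap("pics/w19.png")
delta(.5035,.2795,.19,92.65)
for k in nets.masks_of("wrist","log_cheese")[:2]:
    w=W[k["region"]]; w=w[np.isfinite(w[:,0])]; w=w[(w[:,2]>.055)&(w[:,2]<.1)]
    print(k["p"],len(w),np.percentile(w,[1,50,99],axis=0).round(4).tolist(),cv2.minAreaRect((w[:,:2]*1000).astype(np.float32)))
m=(W[...,2]>.037)&(W[...,2]<.05)&(W[...,1]>.02)&(W[...,1]<.25)&(W[...,0]>.45)&(W[...,0]<.6);w=W[m];print(cv2.minAreaRect((w[:,:2]*1000).astype(np.float32)),np.percentile(w,[.2,99.8],axis=0))
E
```

```text
time_s: 33.88
tcp_pos: [0.5242, 0.1264, 0.0445]
orientation: [0.705, 0.71, 0.0, 0.0]
ft_force: [1.3, -0.2, 0.5]
width: 0.636
time_s: 34.3
tcp_pos: [0.5264, 0.1267, 0.1842]
orientation: [0.705, 0.709, 0.003, 0.001]
ft_force: [1.2, 0.4, 0.2]
width: 0.655
t 34.35 tcp [0.5274 0.1271 0.1857] jawaz 0.37 F [ 1.3 -0.5  1.6] w 56.8 q [-0.78  0.11  0.53  1.8  -0.06  1.24 -0.22]
shift [ 0.1526 -0.0229 -0.0039] turn [  0.57   0.22 -92.28] len mm 154
0.58 8958 [[0.5042, 0.0592, 0.0616], [0.5241, 0.1361, 0.0755], [0.5438, 0.1991, 0.0786]] ((524.20166015625, 127.61503601074219), (41.6658935546875, 145.59210205078125), 0.38617488741874695)
0.17 4870 [[0.4781, 0.2503, 0.0575], [0.5051, 0.273, 0.0852], [0.5325, 0.2973, 0.0878]] ((504.7294921875, 273.890625), (49.728084564208984, 59.974266052246094), 86.85746765136719)
((526.4085693359375, 145.7156219482422), (208.47943115234375, 113.03482818603516), 89.95541381835938) [[0.47055407 0.04239723 0.03784989]
 [0.58200203 0.24876966 0.04720667]]
```

View pics/w19.png

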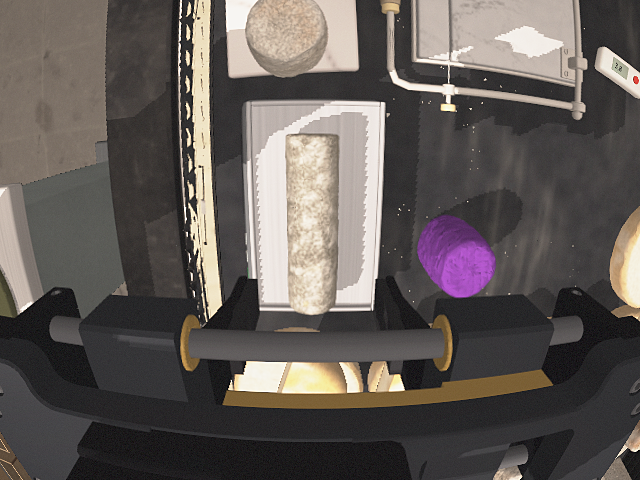

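The log lies in the pan (312,220), inside the rim. Measured centre (0.524, 0.128) against the pan centre (0.5235, 0.1305). Now I'll turn back and fetch the drum.

```bash
python3 -m crank '[[[0.01,0,-0.015,0,0,-7],[0.02,-0.01,-0.015,0,0,-14],[0.04,-0.01,-0.015,0,0,-21],[0.06,-0.01,-0.015,0,0,-28],[0.08,-0.01,-0.015,0,0,-35]]]' 0.075 20
python3 - <<'E'
from h import *
delta(.5035,.2795,.20,71)
E
```

```text
time_s: 34.82
tcp_pos: [0.5127, 0.2067, 0.193]
orientation: [0.456, 0.89, -0.001, -0.001]
ft_force: [0.1, -0.6, -0.7]
width: 0.848
t 34.82 tcp [0.5127 0.2067 0.193 ] jawaz 35.72 F [ 0.1 -0.6 -0.7] w 73.7 q [-0.83  0.13  0.43  1.75 -0.06  1.27  0.24]
shift [ 0.0644  0.035  -0.007 ] turn [ -0.1   -0.06 -35.28] len mm 74
```

```bash
python3 -m crank '[[[0.015,0.007,-0.003,0,0,-7],[0.03,0.015,-0.003,0,0,-14],[0.045,0.022,-0.003,0,0,-21],[0.055,0.029,-0.003,0,0,-28],[0.064,0.035,-0.003,0,0,-35.2]]]';  python3 - <<'E'
from h import *
delta(.5035,.2795,.20,92.65)
E
```

```text
time_s: 35.23
tcp_pos: [0.5039, 0.2796, 0.1956]
orientation: [0.165, 0.986, -0.001, -0.001]
ft_force: [-0.6, -0.4, 0.4]
width: 0.859
t 35.23 tcp [0.5039 0.2796 0.1956] jawaz 70.98 F [-0.6 -0.4  0.4] w 74.7 q [-0.85  0.18  0.34  1.69 -0.06  1.29  0.74]
shift [ 0.0003 -0.0002 -0.0044] turn [ -0.1   -0.13 -21.67] len mm 4
```

```bash
python3 -m crank '[[[0,0,0,0,0,-7],[0,0,0,0,0,-14],[0,0,0,0,0,-21],[0,0,0,0,0,-21.7],[0,0,0,0,0,-21.7]]]'; python3 -m crank '[[[0,0,0,0,0,0],[0,0,0,0,0,0]]]';   python3 - <<'E'
from h import *
p,W=wsnap("pics/w20.png")
m=(W[...,2]>.082)&(W[...,2]<.095)&(W[...,0]>.45)&(W[...,0]<.56)&(W[...,1]>.23)&(W[...,1]<.325)
t=W[m];print(m.sum(),np.percentile(t,[2,50,98],axis=0).round(4).tolist())
k=nets.masks_of("wrist","drum_cheese")[0];t=W[k["region"]];t=t[(t[:,2]>.08)];print(k["p"],np.percentile(t,[2,50,98],axis=0).round(4).tolist())
delta(.5035,.2785,.0535,92.65)
E
```

```text
time_s: 35.65
tcp_pos: [0.5045, 0.2783, 0.1961]
orientation: [-0.018, 1.0, -0.001, -0.001]
ft_force: [0.7, 0.5, -0.7]
width: 0.865
time_s: 35.82
tcp_pos: [0.5049, 0.2785, 0.1971]
orientation: [-0.019, 1.0, -0.0, -0.0]
ft_force: [-0.3, -0.4, 0.7]
width: 0.866
3529 [[0.4791, 0.256, 0.0827], [0.502, 0.2792, 0.0855], [0.5269, 0.302, 0.0874]]
0.95 [[0.4782, 0.2554, 0.0811], [0.5014, 0.2793, 0.0855], [0.5269, 0.3027, 0.0874]]
t 35.92 tcp [0.505  0.2786 0.1975] jawaz 92.18 F [-0.6  0.4  0. ] w 75.1 q [-0.82  0.18  0.31  1.68 -0.06  1.29  1.11]
shift [ 0.0015 -0.      0.144 ] turn [-0.   -0.01 -0.47] len mm 144
```

View pics/w20.png

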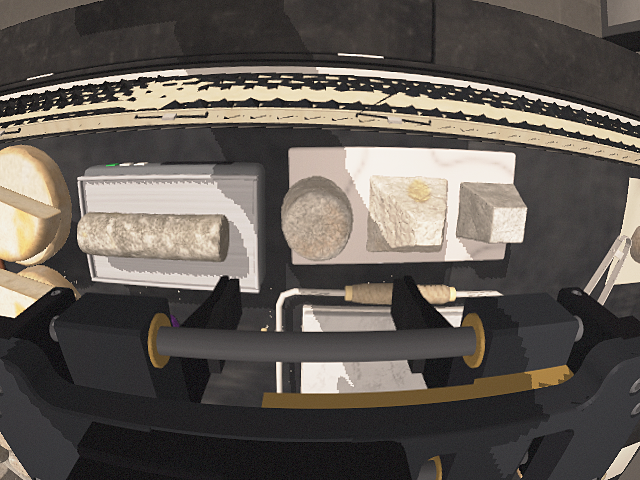

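```bash
python3 -m crank '[[[0.0015,0.0005,0.03,0,0,-0.4],[0.0015,0.0005,0.06,0,0,-0.4],[0.0015,0.0005,0.09,0,0,-0.4],[0.0015,0.0005,0.115,0,0,-0.4],[0.0015,0.0005,0.13,0,0,-0.4]]]' 0.072; python3 -m crank '[[[0,0,0.008,0,0,0],[0,0,0.014,0,0,0],[0,0,0.014,0,0,0],[0,0,0.014,0,0,0]]]'
python3 - <<'E'
from h import *
delta(.503,.279,.0535,92.65)
p,W=wsnap("pics/w21.png")
E
```

```text
time_s: 36.33
tcp_pos: [0.5018, 0.2782, 0.0646]
orientation: [-0.023, 1.0, -0.001, -0.002]
ft_force: [-0.3, -0.3, 0.2]
width: 0.826
time_s: 36.67
tcp_pos: [0.5042, 0.2795, 0.0545]
orientation: [-0.023, 1.0, 0.0, 0.001]
ft_force: [-0.2, -0.0, 0.8]
width: 0.825
t 36.67 tcp [0.5042 0.2795 0.0545] jawaz 92.64 F [-0.2 -0.   0.8] w 71.7 q [-0.81  0.31  0.3   1.84 -0.11  1.01  1.15]
shift [ 0.0012 -0.0004  0.001 ] turn [ 0.04  0.07 -0.01] len mm 2
```

View pics/w21.png

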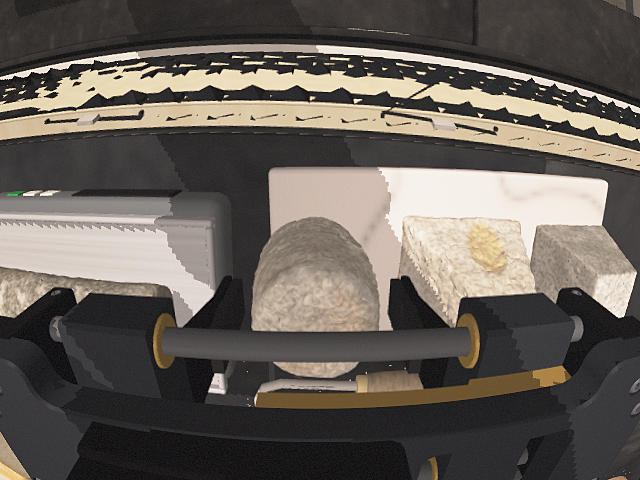

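```bash
python3 -m crank '[[[0.0005,0,0.001,0,0,0],[0.0005,0,0.001,0,0,0],[0.0005,0,0.001,0,0,0],[0.0005,0,0.001,0,0,0],[0.0005,0,0.001,0,0,0]]]' 0.035 20;python3 -m crank '[[[0,0,0,0,0,0],[0,0,0,0,0,0],[0,0,0,0,0,0]]]'; python3 -m crank '[[[0,0,-0.004,0,0,0],[0,0,-0.015,0,0,0],[0,0,-0.035,0,0,0],[0,0,-0.06,0,0,0],[0,0,-0.09,0,0,0]]]';python3 -m crank '[[[0,0,-0.02,0,0,0],[0,-0.01,-0.03,0,0,0],[0,-0.03,-0.035,0,0,0],[0,-0.06,-0.035,0,0,0],[0,-0.09,-0.035,0,0,0]]]'
python3 - <<'E'
from h import *
delta(.5215,-.3205,.18,92.65)
E
```

```text
time_s: 37.13
tcp_pos: [0.5034, 0.2793, 0.0533]
orientation: [-0.023, 1.0, 0.0, 0.0]
ft_force: [-1.2, 0.6, 3.2]
width: 0.655
time_s: 37.38
tcp_pos: [0.5034, 0.2792, 0.0533]
orientation: [-0.023, 1.0, 0.0, 0.0]
ft_force: [-1.5, -1.6, 6.4]
width: 0.657
time_s: 37.8
tcp_pos: [0.5017, 0.2783, 0.1423]
orientation: [-0.023, 1.0, -0.001, -0.002]
ft_force: [0.7, 0.1, -1.8]
width: 0.648
time_s: 38.22
tcp_pos: [0.5066, 0.1879, 0.1774]
orientation: [-0.024, 1.0, -0.0, -0.0]
ft_force: [0.5, -0.9, -0.9]
width: 0.654
t 38.22 tcp [0.5066 0.1879 0.1774] jawaz 92.76 F [ 0.5 -0.9 -0.9] w 56.9 q [-0.74  0.12  0.36  1.8  -0.04  1.24  1.25]
shift [ 0.0096 -0.5085 -0.0024] turn [-0.03 -0.03  0.11] len mm 509
```

```bash
python3 -m crank '[[[0.001,-0.035,-0.003,0,0,0],[0.002,-0.07,-0.003,0,0,0],[0.003,-0.105,-0.003,0,0,0],[0.004,-0.14,-0.003,0,0,0],[0.004,-0.175,-0.003,0,0,0]]]'; python3 -m crank '[[[0.001,-0.037,0,0,0,0],[0.002,-0.075,0,0,0,0],[0.003,-0.112,0,0,0,0],[0.004,-0.15,0,0,0,0],[0.005,-0.187,0,0,0,0]]]'; python3 -m crank '[[[0,-0.035,0,0,0,0],[0,-0.07,0,0,0,0],[0,-0.1,0,0,0,0],[0,-0.125,0,0,0,0],[0,-0.142,0,0,0,0]]]';python3 -m crank '[[[0,0,0,0,0,0],[0,0,0.02,0,0,0],[0,0,0.04,0,0,0],[0,0,0.06,0,0,0],[0,0,0.07,0,0,0]]]'; python3 -m crank '[[[0,0,0.01,0,0,0],[0,0,0.02,0,0,0],[0,0,0.02,0,0,0],[0,0,0.02,0,0,0]]]'
python3 - <<'E'
from h import *
p,W=wsnap("pics/w22.png")
delta(.522,-.3205,.046,92.65)
E
```

```text
time_s: 38.63
tcp_pos: [0.5099, 0.0116, 0.1799]
orientation: [-0.023, 1.0, 0.0, -0.001]
ft_force: [0.6, 0.5, -2.3]
width: 0.652
time_s: 39.05
tcp_pos: [0.5134, -0.1752, 0.1801]
orientation: [-0.023, 1.0, 0.0, -0.0]
ft_force: [-0.0, -0.1, -1.2]
width: 0.651
time_s: 39.47
tcp_pos: [0.5193, -0.3185, 0.1799]
orientation: [-0.021, 1.0, -0.001, -0.001]
ft_force: [0.4, -1.0, -1.4]
width: 0.654
time_s: 39.88
tcp_pos: [0.5195, -0.3129, 0.1075]
orientation: [-0.023, 1.0, 0.001, -0.002]
ft_force: [-0.6, 1.0, -1.6]
width: 0.653
time_s: 40.22
tcp_pos: [0.5215, -0.3146, 0.0906]
orientation: [-0.023, 1.0, 0.0, -0.0]
ft_force: [-0.6, -0.4, -1.7]
width: 0.652
t 40.27 tcp [ 0.5219 -0.3149  0.0912] jawaz 92.66 F [ 0.1  0.8 -1.6] w 56.7 q [-0.08  0.4   0.72  1.73 -0.29  1.12  2.34]
shift [ 0.0002 -0.0056  0.0452] turn [-0.02  0.04  0.01] len mm 46
```

View pics/w22.png

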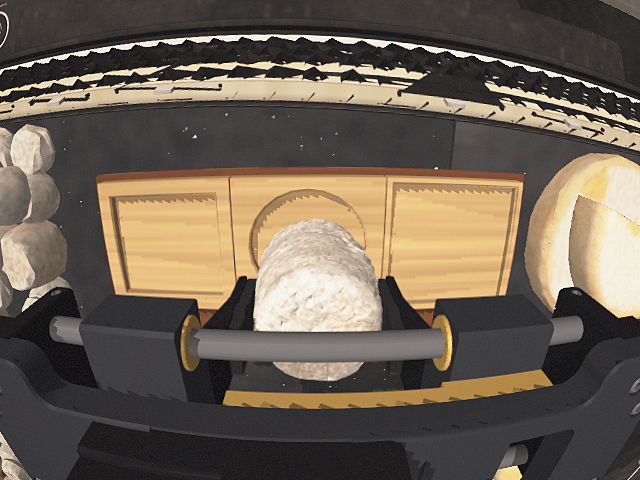

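```bash
python3 -m crank '[[[0,-0.0055,0,0,0,0],[0,-0.0055,0.008,0,0,0],[0,-0.0055,0.018,0,0,0],[0,-0.0055,0.026,0,0,0],[0,-0.0055,0.03,0,0,0]]]'; python3 -m crank '[[[0,0,0,0,0,0],[0,0,0,0,0,0],[0,0,0,0,0,0],[0,0,0,0,0,0]]]'
python3 - <<'E'
from h import *
p,W=wsnap("pics/w23.png")
delta(.522,-.3205,.046,92.65)
E
```

```text
time_s: 40.68
tcp_pos: [0.5209, -0.3194, 0.0586]
orientation: [-0.023, 1.0, 0.001, -0.001]
ft_force: [-0.1, -0.5, -2.7]
width: 0.653
time_s: 41.02
tcp_pos: [0.5222, -0.3204, 0.061]
orientation: [-0.023, 1.0, -0.0, 0.0]
ft_force: [-0.5, -0.1, -1.7]
width: 0.654
t 41.07 tcp [ 0.5221 -0.3204  0.061 ] jawaz 92.66 F [-0.3 -0.2 -0.9] w 57.0 q [-0.06  0.44  0.7   1.75 -0.32  1.07  2.37]
shift [ 0.0001 -0.0001  0.015 ] turn [-0.02  0.05  0.01] len mm 15
```

View pics/w23.png

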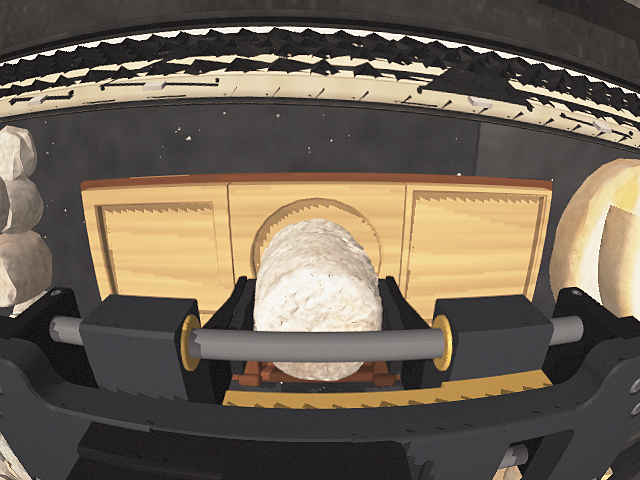

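```bash
python3 -m crank '[[[0,0,0.003,0,0,0],[0,0,0.006,0,0,0],[0,0,0.009,0,0,0],[0,0,0.0115,0,0,0],[0,0,0.013,0,0,0]]]'; python3 -m crank '[[[0,0,0.0005,0,0,0],[0,0,0.001,0,0,0],[0,0,0.001,0,0,0]]]'
```

```text
time_s: 41.48
tcp_pos: [0.5215, -0.32, 0.047]
orientation: [-0.023, 1.0, 0.0, -0.0]
ft_force: [0.2, -0.3, -2.1]
width: 0.652
time_s: 41.73
tcp_pos: [0.5218, -0.3202, 0.0466]
orientation: [-0.023, 1.0, 0.0, -0.0]
ft_force: [-0.2, 0.2, -1.8]
width: 0.651
```

```bash
python3 -m crank '[[[0,0,0.0005,0,0,0],[0,0,0.0005,0,0,0],[0,0,0.0005,0,0,0]]]'; python3 -m crank '[[[0,0,0.0005,0,0,0],[0,0,0.0005,0,0,0],[0,0,0.0005,0,0,0]]]'
```

```text
time_s: 41.98
tcp_pos: [0.5219, -0.3203, 0.0464]
orientation: [-0.023, 1.0, -0.0, 0.0]
ft_force: [-0.5, 0.3, -0.4]
width: 0.656
time_s: 42.23
tcp_pos: [0.5219, -0.3204, 0.0463]
orientation: [-0.023, 1.0, 0.0, 0.0]
ft_force: [-1.6, 1.1, 5.8]
width: 0.654
```

```bash
python3 -m crank '[[[0,0,0,0,0,0],[0,0,0,0,0,0],[0,0,0,0,0,0],[0,0,0,0,0,0]]]' 0.072; python3 -m crank '[[[0,0,-0.015,0,0,0],[0,0,-0.04,0,0,0],[0,0,-0.075,0,0,0],[0,0,-0.11,0,0,0],[0,0,-0.135,0,0,0]]]'
python3 - <<'E'
from h import *
p,W=wsnap("pics/w24.png")
delta(.4997,.366,.19,92.65)
m=(W[...,2]>.072)&(W[...,2]<.09)&(W[...,0]>.47)&(W[...,0]<.57)&(W[...,1]>-.37)&(W[...,1]<-.27)
t=W[m];print(m.sum(),np.percentile(t,[2,50,98],axis=0).round(4).tolist())
E
```

```text
time_s: 42.57
tcp_pos: [0.522, -0.3201, 0.0454]
orientation: [-0.023, 1.0, -0.0, 0.0]
ft_force: [0.5, -0.4, 0.2]
width: 0.808
time_s: 42.98
tcp_pos: [0.5225, -0.3209, 0.1835]
orientation: [-0.023, 1.0, -0.001, 0.001]
ft_force: [-0.6, -1.1, 1.5]
width: 0.827
t 43.03 tcp [ 0.5247 -0.3225  0.1883] jawaz 92.64 F [ 2.  -1.9  2.9] w 71.8 q [-0.11  0.31  0.76  1.62 -0.23  1.29  2.3 ]
shift [-0.0068  0.6889 -0.0047] turn [-0.25  0.53 -0.01] len mm 689
3921 [[0.4964, -0.3437, 0.0729], [0.5196, -0.3195, 0.0785], [0.5458, -0.2956, 0.0804]]
```

View pics/w24.png

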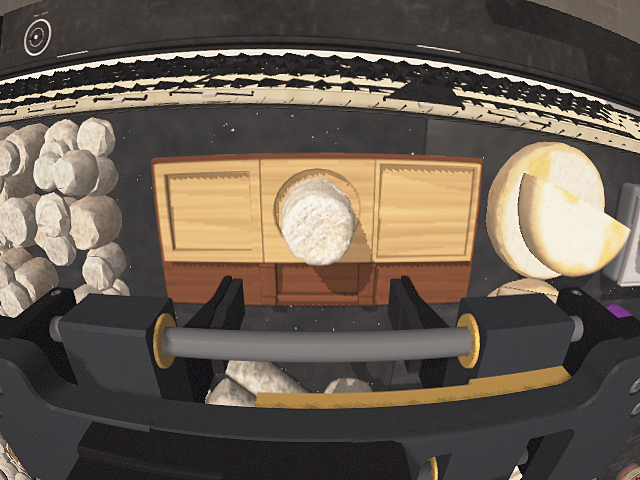

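The drum stands in its recess at (318,215) with its top at z = 0.080, so it is seated. Both other recesses are empty and visible, so I'll measure their centres from here.

```bash
python3 -m crank '[[[0,0,0,0,0,0],[0,0,0,0,0,0],[0,0,0,0,0,0],[0,0,0,0,0,0]]]'
python3 - <<'E'
from h import *
p,W=wsnap("pics/w25.png")
t=W[np.isfinite(W[...,0])&(W[...,2]>.068)&(W[...,2]<.09)&(abs(W[...,0]-.52)<.05)&(abs(W[...,1]+.32)<.05)];print("drum",np.percentile(t,[1,99],axis=0).mean(0))
c,s=np.cos(np.radians(2.65)),np.sin(np.radians(2.65))
for nm,cx,cy in [("brick",.5268,-.424),("pyr",.5172,-.218)]:
    X=(W[...,0]-cx)*c+(W[...,1]-cy)*s; Y=-(W[...,0]-cx)*s+(W[...,1]-cy)*c
    # profile: plate extents at z ~.016 and floor extents at ~.009
    ok=np.isfinite(X)&(abs(X)<.06)&(abs(Y)<.053)
    for lab,z0,z1 in [("rim",.0135,.019),("floor",.006,.0115)]:
        m=ok&(W[...,2]>z0)&(W[...,2]<z1)
        if lab=="floor": m&=(abs(X)<.047)&(abs(Y)<.0485)
        print(nm,lab,m.sum(),"X",np.percentile(X[m],[1,99]).round(4),"Y",np.percentile(Y[m],[1,99]).round(4))
    # Y profile at middle X, X profile at middle Y
    for lab,A,B in [("Yprof",X,Y),("Xprof",Y,X)]:
        m=ok&(abs(A)<.02); b=np.round(B[m],3); print(nm,lab,[(int(v*1000),round(float(np.median(W[...,2][m][abs(B[m]-v)<.001]))*1e0,4) if (abs(B[m]-v)<.001).any() else None) for v in list(np.arange(-.05,-.03,.002))+list(np.arange(.03,.052,.002))])
delta(.4997,.366,.19,92.65)
E
```

```text
time_s: 43.37
tcp_pos: [0.5211, -0.3196, 0.179]
orientation: [-0.023, 1.0, 0.001, -0.001]
ft_force: [-0.9, -0.7, -0.1]
width: 0.828
drum [ 0.52077505 -0.31983433  0.07494676]
brick rim 3858 X [-0.0471  0.0511] Y [-0.0494  0.0521]
brick floor 6136 X [-0.0353  0.0387] Y [-0.0396  0.0397]
brick Yprof [(-50, 0.0148), (-48, 0.0149), (-46, 0.0148), (-44, 0.0149), (-41, 0.0149), (-39, 0.0125), (-37, 0.0082), (-35, 0.0079), (-33, 0.008), (-31, 0.0081), (-29, 0.008), (30, 0.2903), (32, 0.2902), (34, 0.2902), (36, 0.2902), (38, 0.2901), (40, 0.2902), (42, 0.2901), (44, 0.2717), (46, 0.2715), (48, 0.0164), (50, 0.0154)]
brick Xprof [(-50, 0.0046), (-48, 0.0056), (-46, 0.0148), (-44, 0.0149), (-41, 0.0151), (-39, 0.015), (-37, 0.2667), (-35, 0.0096), (-33, 0.0078), (-31, 0.0079), (-29, 0.0081), (30, 0.0079), (32, 0.008), (34, 0.0076), (36, 0.0079), (38, 0.009), (40, 0.014), (42, 0.0152), (44, 0.0149), (46, 0.015), (48, 0.0149), (50, 0.0149)]
pyr rim 2011 X [-0.0471  0.0568] Y [-0.0529  0.0515]
pyr floor 8251 X [-0.0419  0.0455] Y [-0.0435  0.047 ]
pyr Yprof [(-50, 0.2711), (-48, 0.2712), (-46, 0.2714), (-44, 0.2714), (-41, 0.2711), (-39, 0.2712), (-37, 0.2849), (-35, 0.2859), (-33, 0.2902), (-31, 0.2904), (-29, 0.2904), (30, 0.0079), (32, 0.0078), (34, 0.008), (36, 0.008), (38, 0.0079), (40, 0.0077), (42, 0.008), (44, 0.0079), (46, 0.0091), (48, 0.014), (50, 0.0148)]
pyr Xprof [(-50, 0.0045), (-48, 0.0056), (-46, 0.0149), (-44, 0.0145), (-41, 0.0079), (-39, 0.0079), (-37, 0.2718), (-35, 0.0087), (-33, 0.008), (-31, 0.0079), (-29, 0.0081), (30, 0.008), (32, 0.0078), (34, 0.0077), (36, 0.0081), (38, 0.0078), (40, 0.008), (42, 0.0079), (44, 0.0078), (46, 0.0127), (48, 0.0148), (50, 0.0149)]
t 43.42 tcp [ 0.5211 -0.3196  0.1791] jawaz 92.66 F [-0.4  0.4  0.3] w 72.0 q [-0.11  0.32  0.75  1.63 -0.23  1.28  2.3 ]
shift [-0.0103  0.6859 -0.0102] turn [ 0.06 -0.13  0.01] len mm 686
```

```bash
python3 -m crank '[[[0,0.03,-0.01,0,0,0],[0,0.07,-0.01,0,0,0],[0,0.11,-0.01,0,0,0],[0,0.15,-0.01,0,0,0],[-0.002,0.19,-0.01,0,0,0]]]' 0.075; python3 -m crank '[[[0,0.04,0,0,0,0],[0,0.08,0,0,0,0],[0,0.12,0,0,0,0],[0,0.16,0,0,0,0],[-0.003,0.2,0,0,0,0]]]'; python3 -m crank '[[[0,0.04,0,0,0,0],[0,0.08,0,0,0,0],[0,0.12,0,0,0,0],[0,0.16,0,0,0,0],[-0.002,0.195,0,0,0,0]]]';python3 -m crank '[[[-0.002,0.03,0,0,0,0],[-0.003,0.06,0,0,0,0],[-0.003,0.085,0,0,0,0],[-0.003,0.1,0,0,0,0],[-0.003,0.101,0,0,0,0]]]';python3 -m crank '[[[0,0,0,0,0,0],[0,0,0,0,0,0]]]'
python3 - <<'E'
from h import *
p,W=wsnap("pics/w26.png")
delta(.4997,.366,.055,92.65)
m=(W[...,2]>.089)&(W[...,2]<.102)&(abs(W[...,0]-.5)<.03)&(abs(W[...,1]-.366)<.03)
t=W[m];print("pyr top",m.sum(),np.percentile(t,[3,50,97],axis=0).round(4).tolist(),cv2.minAreaRect((t[:,:2]*1000).astype(np.float32)))
m=(W[...,2]>.067)&(W[...,2]<.08)&(abs(W[...,0]-.5)<.04)&(abs(W[...,1]-.45)<.035)
t=W[m];print("brick top",m.sum(),np.percentile(t,[3,50,97],axis=0).round(4).tolist(),cv2.minAreaRect((t[:,:2]*1000).astype(np.float32)))
E
```

```text
time_s: 43.83
tcp_pos: [0.5139, -0.1287, 0.1898]
orientation: [-0.023, 1.0, 0.0, -0.001]
ft_force: [1.1, 0.2, 0.3]
width: 0.859
time_s: 44.25
tcp_pos: [0.5075, 0.0714, 0.19]
orientation: [-0.023, 1.0, 0.0, -0.001]
ft_force: [1.0, -0.5, -0.3]
width: 0.86
time_s: 44.67
tcp_pos: [0.5003, 0.2674, 0.1897]
orientation: [-0.024, 1.0, 0.0, -0.001]
ft_force: [0.6, -0.2, -0.5]
width: 0.859
time_s: 45.08
tcp_pos: [0.4982, 0.3692, 0.1892]
orientation: [-0.026, 1.0, 0.0, -0.001]
ft_force: [-0.5, 0.7, -0.6]
width: 0.859
time_s: 45.25
tcp_pos: [0.5008, 0.3631, 0.1903]
orientation: [-0.022, 1.0, -0.001, -0.0]
ft_force: [-0.5, -0.1, -0.2]
width: 0.862
t 45.30 tcp [0.501  0.3629 0.1906] jawaz 92.48 F [-0.6  0.3  0.9] w 75.0 q [-0.91  0.27  0.29  1.59 -0.08  1.29  1.  ]
shift [0.0012 0.0033 0.1356] turn [-0.07  0.01 -0.17] len mm 136
pyr top 1081 [[0.4899, 0.3531, 0.0895], [0.4999, 0.3655, 0.0946], [0.511, 0.3779, 0.0962]] ((500.87030029296875, 365.471435546875), (24.02394676208496, 27.575223922729492), 2.998030424118042)
brick top 1779 [[0.4814, 0.4308, 0.0684], [0.4967, 0.4474, 0.0714], [0.5135, 0.4653, 0.0729]] ((497.7481384277344, 448.51629638671875), (35.268890380859375, 37.95309829711914), 2.9740307331085205)
```

View pics/w26.png

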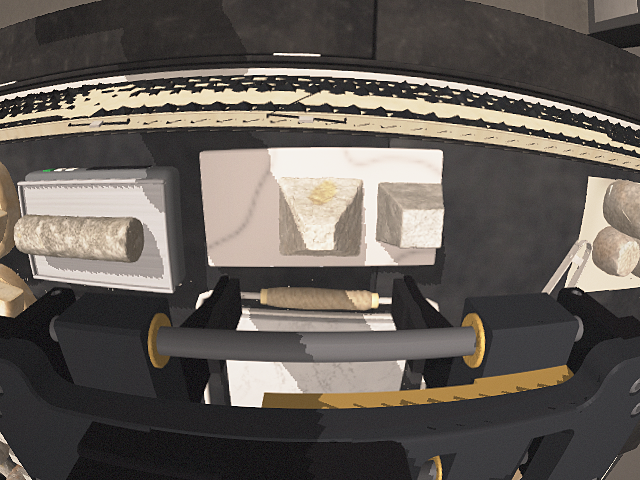

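```bash
python3 -m crank '[[[0.001,0.001,0.03,0,0,-0.1],[0.001,0.001,0.06,0,0,-0.1],[0.001,0.001,0.09,0,0,-0.1],[0.001,0.001,0.11,0,0,-0.1],[0.001,0.001,0.122,0,0,-0.1]]]' 0.066; python3 -m crank '[[[0,0,0.008,0,0,0],[0,0,0.0135,0,0,0],[0,0,0.0135,0,0,0],[0,0,0.0135,0,0,0]]]'
python3 - <<'E'
from h import *
delta(.5003,.3657,.0547,92.65)
p,W=wsnap("pics/w27.png")
E
```

```text
time_s: 45.72
tcp_pos: [0.4984, 0.3633, 0.0661]
orientation: [-0.023, 1.0, -0.001, -0.001]
ft_force: [-0.2, -0.8, 0.3]
width: 0.766
time_s: 46.05
tcp_pos: [0.4998, 0.3667, 0.0563]
orientation: [-0.024, 1.0, 0.001, 0.001]
ft_force: [-0.4, -0.9, -0.3]
width: 0.754
t 46.05 tcp [0.4998 0.3667 0.0563] jawaz 92.73 F [-0.4 -0.9 -0.3] w 65.6 q [-0.9   0.39  0.27  1.72 -0.12  1.04  1.03]
shift [-0.0004 -0.001   0.0016] turn [0.06 0.09 0.08] len mm 2
```

View pics/w27.png

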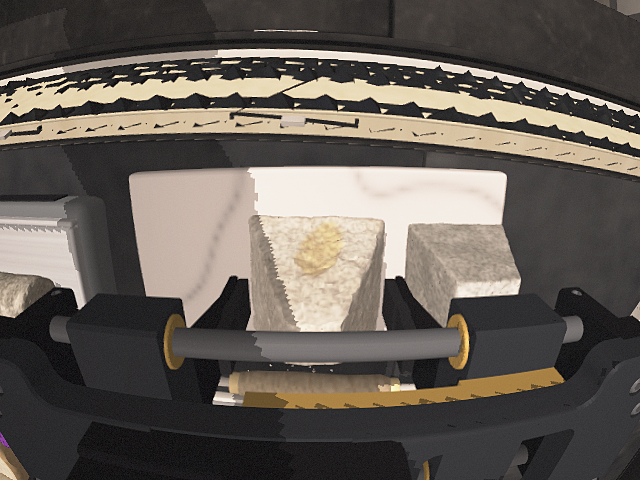

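```bash
python3 -m crank '[[[0,0,0.001,0,0,0],[0,0,0.001,0,0,0],[0,0,0.001,0,0,0],[0,0,0.001,0,0,0],[0,0,0.001,0,0,0]]]' 0.03 20;python3 -m crank '[[[0,0,0,0,0,0],[0,0,0,0,0,0],[0,0,0,0,0,0]]]'; python3 -m crank '[[[0,0,-0.004,0,0,0],[0,0,-0.015,0,0,0],[0,0,-0.035,0,0,0],[0,0,-0.06,0,0,0],[0,0,-0.09,0,0,0]]]';python3 -m crank '[[[0,0,-0.02,0,0,0],[0,-0.01,-0.03,0,0,0],[0,-0.03,-0.04,0,0,0],[0,-0.06,-0.04,0,0,0],[0,-0.09,-0.04,0,0,0]]]'
python3 - <<'E'
from h import *
delta(.518,-.2176,.19,92.65)
p,W=wsnap("pics/w28.png")
E
```

```text
time_s: 46.52
tcp_pos: [0.4992, 0.3666, 0.0546]
orientation: [-0.024, 1.0, 0.0, 0.0]
ft_force: [0.2, -0.3, 1.6]
width: 0.587
time_s: 46.77
tcp_pos: [0.4992, 0.3666, 0.0545]
orientation: [-0.024, 1.0, 0.0, 0.0]
ft_force: [0.3, -1.3, 3.4]
width: 0.585
time_s: 47.18
tcp_pos: [0.4976, 0.3656, 0.1435]
orientation: [-0.024, 1.0, -0.001, -0.002]
ft_force: [0.3, -0.1, -3.9]
width: 0.588
time_s: 47.6
tcp_pos: [0.5028, 0.2754, 0.1841]
orientation: [-0.025, 1.0, -0.0, -0.0]
ft_force: [0.8, 0.1, -2.8]
width: 0.589
t 47.60 tcp [0.5028 0.2754 0.1841] jawaz 92.85 F [ 0.8  0.1 -2.8] w 51.2 q [-0.84  0.18  0.33  1.71 -0.06  1.26  1.12]
shift [ 0.0093 -0.4932 -0.0058] turn [-0.02 -0.01  0.2 ] len mm 493
```

View pics/w28.png

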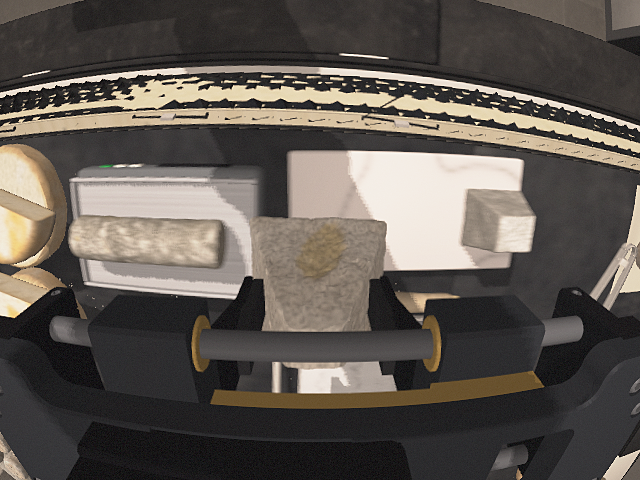

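```bash
python3 -m crank '[[[0.001,-0.035,-0.003,0,0,0.1],[0.002,-0.07,-0.003,0,0,0.2],[0.003,-0.105,-0.003,0,0,0.2],[0.004,-0.14,-0.003,0,0,0.2],[0.004,-0.175,-0.003,0,0,0.2]]]'; python3 -m crank '[[[0.001,-0.037,0,0,0,0],[0.002,-0.075,0,0,0,0],[0.003,-0.112,0,0,0,0],[0.004,-0.15,0,0,0,0],[0.005,-0.187,0,0,0,0]]]'; python3 -m crank '[[[0,-0.035,0,0,0,0],[0,-0.07,0,0,0,0],[0,-0.1,0,0,0,0],[0,-0.12,0,0,0,0],[0,-0.131,0,0,0,0]]]';python3 -m crank '[[[0,0,0,0,0,0],[0,0,0.02,0,0,0],[0,0,0.04,0,0,0],[0,0,0.06,0,0,0],[0,0,0.07,0,0,0]]]'; python3 -m crank '[[[0,0,0.01,0,0,0],[0,0,0.02,0,0,0],[0,0,0.025,0,0,0],[0,0,0.025,0,0,0],[0,0,0.025,0,0,0]]]'
python3 - <<'E'
from h import *
p,W=wsnap("pics/w29.png")
delta(.5172,-.2176,.0476,92.65)
E
```

```text
time_s: 48.07
tcp_pos: [0.5064, 0.0991, 0.1864]
orientation: [-0.022, 1.0, -0.0, -0.001]
ft_force: [1.4, 0.1, -3.4]
width: 0.587
time_s: 48.48
tcp_pos: [0.5096, -0.0878, 0.1866]
orientation: [-0.022, 1.0, 0.0, -0.001]
ft_force: [0.5, 0.5, -2.9]
width: 0.583
time_s: 48.9
tcp_pos: [0.5148, -0.2206, 0.1866]
orientation: [-0.02, 1.0, -0.001, -0.001]
ft_force: [-0.7, -0.7, -3.6]
width: 0.583
time_s: 49.32
tcp_pos: [0.515, -0.2141, 0.1142]
orientation: [-0.023, 1.0, 0.001, -0.002]
ft_force: [-0.6, 0.2, -3.2]
width: 0.586
time_s: 49.73
tcp_pos: [0.5172, -0.2164, 0.0924]
orientation: [-0.022, 1.0, -0.0, 0.0]
ft_force: [-0.2, 0.5, -1.6]
width: 0.59
t 49.78 tcp [ 0.5174 -0.2165  0.0928] jawaz 92.55 F [-0.4 -0.3 -2.6] w 51.0 q [-0.27  0.28  0.71  1.85 -0.2   1.08  2.14]
shift [ 0.0003 -0.001   0.0452] turn [-0.02  0.07 -0.1 ] len mm 45
```

View pics/w29.png

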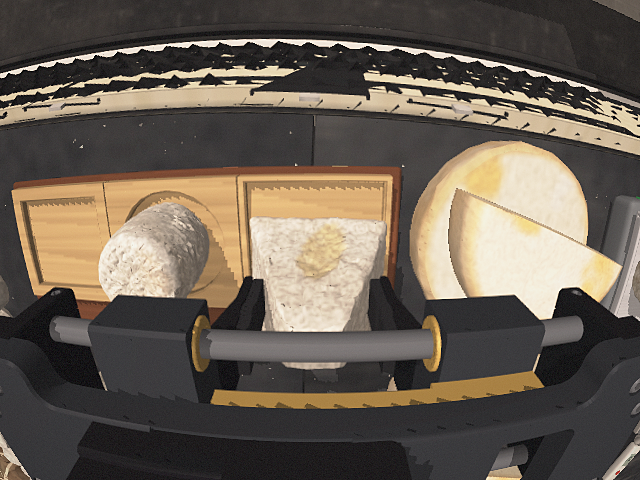

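```bash
python3 -m crank '[[[0,-0.001,0.008,0,0,-0.1],[0,-0.001,0.016,0,0,-0.1],[0,-0.001,0.024,0,0,-0.1],[0,-0.001,0.028,0,0,-0.1],[0,-0.001,0.029,0,0,-0.1]]]'; python3 -m crank '[[[0,0,0,0,0,0],[0,0,0,0,0,0],[0,0,0,0,0,0],[0,0,0,0,0,0]]]'
python3 - <<'E'
from h import *
p,W=wsnap("pics/w30.png")
cv2.imwrite("pics/w30c.png",cv2.resize(p[150:400,200:450,::-1],None,fx=2.4,fy=2.4,interpolation=cv2.INTER_CUBIC))
delta(.5172,-.2176,.0476,92.65)
ok=np.isfinite(W[...,0]);
cx,cy=.5172,-.218;c,s=np.cos(np.radians(2.65)),np.sin(np.radians(2.65))
X=(W[...,0]-cx)*c+(W[...,1]-cy)*s; Y=-(W[...,0]-cx)*s+(W[...,1]-cy)*c
m=ok&(abs(X)<.06)&(abs(Y)<.06)&(W[...,2]>.02)&(W[...,2]<.045); print("cheese low band X",np.percentile(X[m],[1,99]),"Y",np.percentile(Y[m],[1,99]),m.sum())
for v in (.026,.03,.034,.04):
  m2=m&(abs(W[...,2]-v)<.002); print(v,np.percentile(X[m2],[2]),np.percentile(Y[m2],[2,98]),m2.sum())
m=ok&(abs(X)<.05)&(abs(Y)<.055)&(W[...,2]<.0115)&(W[...,2]>.006); print("floor",np.percentile(X[m],[1,50]),np.percentile(Y[m],[1,99]),m.sum())
m=ok&(X<-.03)&(X>-.05)&(abs(Y)<.055)&(W[...,2]<.0115)&(W[...,2]>.006);print(np.percentile(X[m],[1]),np.percentile(Y[m],[1,99]))
E
```

```text
time_s: 50.2
tcp_pos: [0.516, -0.2169, 0.0616]
orientation: [-0.023, 1.0, 0.0, -0.001]
ft_force: [0.5, -0.3, -2.6]
width: 0.582
time_s: 50.53
tcp_pos: [0.5173, -0.2174, 0.0635]
orientation: [-0.023, 1.0, -0.0, 0.0]
ft_force: [-1.1, -0.2, -2.7]
width: 0.586
t 50.58 tcp [ 0.5173 -0.2174  0.0635] jawaz 92.66 F [ 1.  -0.3 -2.4] w 51.1 q [-0.25  0.32  0.7   1.88 -0.24  1.03  2.16]
shift [ 0.0001 -0.0002  0.0159] turn [-0.01  0.04  0.01] len mm 16
cheese low band X [-0.03045035  0.00048683] Y [-0.03556332  0.03945388] 3671
0.026 [-0.03066819] [-0.0360991   0.03997135] 328
0.03 [-0.03027486] [-0.03566905  0.03954496] 860
0.034 [-0.02811411] [-0.03412396  0.03777517] 928
0.04 [-0.025415] [-0.03169494  0.03575449] 717
floor [-0.04753634 -0.03243923] [-0.0455393   0.04694509] 5412
[-0.04759626] [-0.04545469  0.04660037]
```

View pics/w30c.png

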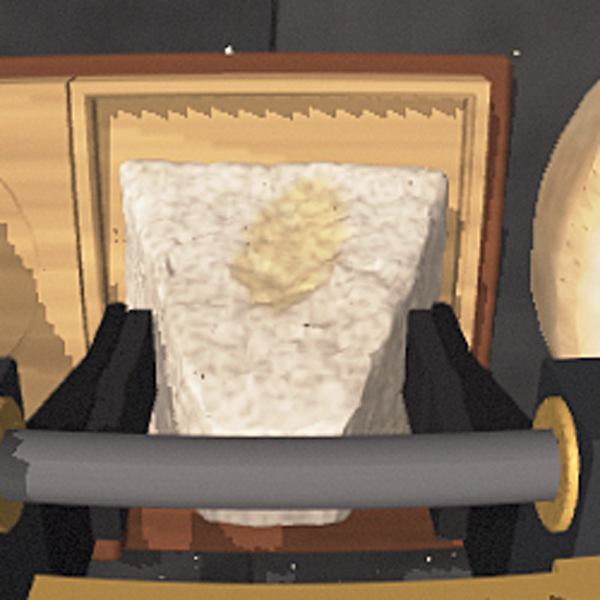

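Run:
```python
from h import *
p,W=wsnap("pics/w31.png")
c,s=np.cos(np.radians(2.65)),np.sin(np.radians(2.65));cx,cy=.5172,-.218
for u in (280,318,360):
  print(u,[(v,round(float((W[v,u,0]-cx)*c+(W[v,u,1]-cy)*s)*1000,1),round(float(W[v,u,2])*1000,1)) for v in list(range(180,200,2))+list(range(212,290,5))])
```

```text
280 [(180, -47.5, 4.8), (182, -47.4, 10.8), (184, -47.1, 15.9), (186, -45.8, 15.2), (188, -44.7, 15.5), (190, -41.9, 7.2), (192, -40.9, 8.6), (194, nan, nan), (196, -38.2, 7.1), (198, -37.1, 7.9), (212, -28.4, 7.7), (217, -29.9, 24.7), (222, -28.4, 29.5), (227, -27.0, 34.3), (232, -25.4, 38.2), (237, -24.0, 42.4), (242, -22.6, 46.3), (247, -21.5, 50.7), (252, -20.7, 55.7), (257, -19.4, 59.1), (262, -19.0, 64.5), (267, -17.9, 67.9), (272, -16.8, 71.1), (277, -16.4, 75.6), (282, -15.7, 79.4), (287, -14.8, 82.4)]
318 [(180, -47.4, 4.7), (182, -47.6, 12.8), (184, -46.7, 14.6), (186, -45.4, 13.9), (188, -44.6, 15.4), (190, -42.2, 9.3), (192, -40.7, 7.8), (194, -39.8, 9.4), (196, -38.1, 7.2), (198, -36.9, 7.0), (212, -28.6, 8.4), (217, -25.3, 7.8), (222, -28.5, 30.1), (227, -27.2, 35.2), (232, -25.0, 36.9), (237, -23.0, 39.3), (242, -21.6, 43.3), (247, -21.0, 49.1), (252, -20.1, 54.0), (257, -19.3, 58.6), (262, -17.5, 60.6), (267, -16.6, 64.6), (272, -15.9, 68.9), (277, -15.9, 74.4), (282, -15.5, 78.7), (287, -15.1, 82.8)]
360 [(180, nan, nan), (182, -46.7, 6.7), (184, -46.9, 14.9), (186, -45.6, 14.0), (188, -44.5, 14.6), (190, -42.1, 8.2), (192, -40.7, 7.5), (194, -39.5, 7.4), (196, -38.3, 7.4), (198, -37.3, 8.4), (212, -28.3, 7.2), (217, -25.3, 7.5), (222, -28.4, 29.4), (227, -26.8, 33.8), (232, -24.9, 36.6), (237, -23.7, 41.6), (242, -22.4, 45.7), (247, -21.2, 50.0), (252, -20.7, 55.8), (257, -19.6, 59.5), (262, -18.6, 63.4), (267, -17.1, 65.9), (272, -16.9, 71.3), (277, -16.0, 74.8), (282, -14.8, 77.5), (287, -13.7, 80.3)]
```

Run:
```python
from h import *
p,W=wsnap("pics/w32.png")
c,s=np.cos(np.radians(2.65)),np.sin(np.radians(2.65));cx,cy=.522,-.3205
X=((W[...,0]-cx)*c+(W[...,1]-cy)*s)*1000;Y=(-(W[...,0]-cx)*s+(W[...,1]-cy)*c)*1000;Z=W[...,2]*1000
for z in range(20,82,8):
    m=(abs(Z-z)<2)&(abs(X)<45)&(abs(Y)<6); print(z,m.sum(),np.median(X[m]) if m.sum() else None, end=' | ')
d=imaging.snapshot("scene");p,dd=d
cv2.imwrite("pics/s3.png",cv2.resize(p[250:410,270:430,::-1],None,fx=4,fy=4,interpolation=cv2.INTER_CUBIC))
```

```text
20 32 -30.64645603815498 | 28 47 -30.089823720806546 | 36 16 -29.920460052862254 | 44 43 -30.732338388503877 | 52 63 -29.848324228460385 | 60 52 -29.08732837497289 | 68 74 -28.200137436212728 | 76 371 -12.155601202437312 |
```

View pics/s3.png

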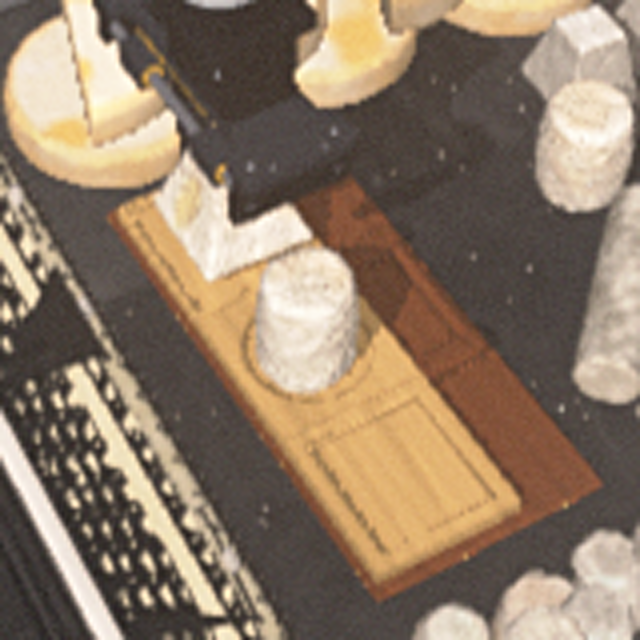

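Profile of the pyramid's front face: slope 0.26 instead of 0.344. It hangs about 4° tilted, foot swung back, while the drum's wall reads vertical. I'll turn the tool to level it and shift it forward.

```bash
python3 -m crank '[[[0.001,-0.001,0,0,1.5,0],[0.0035,-0.001,0,0,3,0],[0.0035,-0.001,0,0,4,0],[0.0035,-0.001,0,0,4,0],[0.0035,-0.001,0,0,4,0]]]'; python3 -m crank '[[[0,0,0,0,0,0],[0,0,0,0,0,0]]]'
cat > prof.py <<'E'
from h import *
import sys
p,W=wsnap(sys.argv[1])
c,s=np.cos(np.radians(2.65)),np.sin(np.radians(2.65));cx,cy=float(sys.argv[2]),float(sys.argv[3])
X=((W[...,0]-cx)*c+(W[...,1]-cy)*s)*1000;Y=(-(W[...,0]-cx)*s+(W[...,1]-cy)*c)*1000;Z=W[...,2]*1000
for z in range(12,90,6):
    m=(abs(Z-z)<2)&(X<5)&(X>-45)&(abs(Y)<20)
    m2=(abs(Z-z)<1.5)&(abs(X)<45)&(abs(Y)<44)
    if m.sum()>5: print(z,m.sum(),"X",round(float(np.median(X[m])),1),"Y",np.percentile(Y[m2],[2,98]).round(1))
fl=(Z<11)&(Z>5)&(abs(Y)<48)&(X<-25)&(X>-46); print("floor X",np.percentile(X[fl],[1]).round(1),"Y",np.percentile(Y[fl],[1,99]).round(1))
st=ctrl.read_state(); print(st["tcp_pos"].round(4),st["time_s"])
E
python3 prof.py pics/w33.png .5172 -.218
```

```text
time_s: 51.15
tcp_pos: [0.5139, -0.2184, 0.063]
orientation: [-0.023, 0.999, -0.001, -0.035]
ft_force: [-0.4, -0.5, -3.2]
width: 0.588
time_s: 51.32
tcp_pos: [0.5133, -0.2185, 0.0631]
orientation: [-0.023, 0.999, -0.001, -0.035]
ft_force: [0.2, 0.8, -3.2]
width: 0.585
12 95 X -43.5 Y [-42.7  41.2]
30 358 X -35.3 Y [-36.8  38.8]
36 438 X -31.9 Y [-34.7  36.5]
42 352 X -29.3 Y [-32.   34.2]
48 368 X -27.2 Y [-30.2  31.7]
54 340 X -25.1 Y [-28.5  29.5]
60 421 X -23.2 Y [-26.4  27.5]
66 418 X -21.7 Y [-31.6  31.7]
72 500 X -20.2 Y [-31.6  31.5]
78 608 X -18.2 Y [-32.1  31.6]
84 803 X -15.9 Y [-32.3  31.6]
floor X [-42.] Y [-44.9  47.1]
[ 0.5133 -0.2185  0.0631] 51.3667
```

```bash
python3 -m crank '[[[-0.0005,0,0.003,0,0,0],[-0.001,0,0.006,0,0,0],[-0.0015,0,0.009,0,0,0],[-0.0018,0,0.0115,0,0,0],[-0.0018,0,0.013,0,0,0]]]'; python3 -m crank '[[[0,0,0.0005,0,0,0],[0,0,0.001,0,0,0],[0,0,0.001,0,0,0]]]'; python3 -m crank '[[[0,0,0.0005,0,0,0],[0,0,0.0005,0,0,0],[0,0,0.0005,0,0,0]]]'
```

```text
time_s: 51.78
tcp_pos: [0.5139, -0.2184, 0.0496]
orientation: [-0.023, 0.999, -0.001, -0.035]
ft_force: [-2.7, -0.7, -0.0]
width: 0.583
time_s: 52.03
tcp_pos: [0.5143, -0.2186, 0.0492]
orientation: [-0.023, 0.999, -0.001, -0.035]
ft_force: [-2.5, -0.1, 1.3]
width: 0.585
time_s: 52.28
tcp_pos: [0.5143, -0.2186, 0.0487]
orientation: [-0.023, 0.999, -0.001, -0.035]
ft_force: [-2.0, -0.4, 1.6]
width: 0.587
```

```bash
python3 prof.py pics/w34.png .5172 -.218
```

```text
12 206 X -33.6 Y [-37.6  40.1]
18 422 X -30.8 Y [-35.6  37.3]
24 348 X -28.1 Y [-33.3  35. ]
30 323 X -26.2 Y [-31.2  32.6]
36 344 X -24.4 Y [-29.5  30.1]
42 398 X -22.9 Y [-27.7  28.5]
48 352 X -21.3 Y [-29.3  28.6]
54 348 X -20.3 Y [-32.   31.2]
60 467 X -18.8 Y [-33.2  32. ]
66 660 X -17.1 Y [-32.1  31.3]
72 647 X -15.1 Y [-33.8  32.2]
78 682 X -13.6 Y [-34.2  33.5]
84 720 X -11.2 Y [-36.   34.7]
floor X [-41.7] Y [-45.2  46.8]
[ 0.5143 -0.2186  0.0487] 52.3333
```

View pics/w34.png

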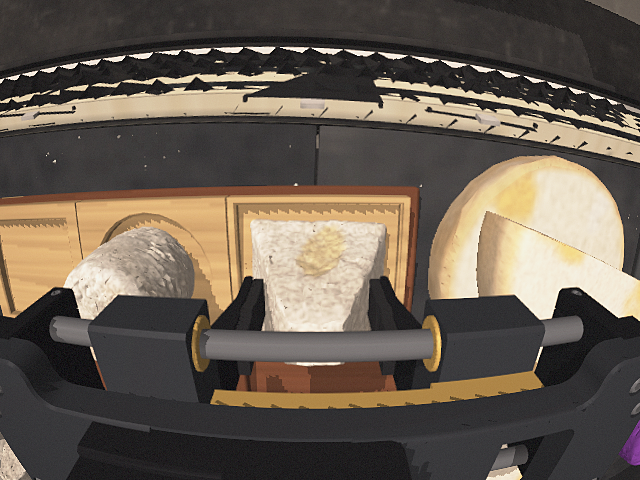

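```bash
python3 -m crank '[[[0,0,0.0005,0,0,0],[0,0,0.001,0,0,0],[0,0,0.001,0,0,0]]]'; python3 -m crank '[[[0,0,0.0003,0,0,0],[0,0,0.0005,0,0,0],[0,0,0.0005,0,0,0]]]'
```

```text
time_s: 52.58
tcp_pos: [0.5142, -0.2187, 0.0478]
orientation: [-0.023, 0.999, -0.001, -0.035]
ft_force: [-3.3, -0.2, 3.3]
width: 0.587
time_s: 52.83
tcp_pos: [0.5142, -0.2187, 0.0477]
orientation: [-0.023, 0.999, -0.001, -0.035]
ft_force: [-3.4, 1.3, 6.2]
width: 0.586
```

```bash
python3 -m crank '[[[0,0,0,0,0,0],[0,0,0,0,0,0],[0,0,0,0,0,0],[0,0,0,0,0,0]]]' 0.068; python3 -m crank '[[[0.001,0,-0.015,0,0,0],[0.003,0,-0.04,0,0,0],[0.005,0,-0.075,0,0,0],[0.007,0,-0.11,0,-2,0],[0.009,0,-0.135,0,-4,0]]]';python3 -m crank '[[[0,0,0,0,0,0],[0,0,0,0,0,0],[0,0,0,0,0,0]]]'; python3 prof.py pics/w35.png .5172 -.218
python3 - <<'E'
from h import *
delta(.498,.4485,.19,92.65)
E
```

```text
time_s: 53.17
tcp_pos: [0.5145, -0.2182, 0.0468]
orientation: [-0.023, 0.999, -0.001, -0.035]
ft_force: [0.4, -0.2, -0.1]
width: 0.757
time_s: 53.58
tcp_pos: [0.5162, -0.2187, 0.1849]
orientation: [-0.023, 1.0, -0.001, 0.002]
ft_force: [0.8, -1.1, 0.5]
width: 0.784
time_s: 53.83
tcp_pos: [0.5144, -0.2178, 0.1816]
orientation: [-0.023, 1.0, 0.0, -0.0]
ft_force: [-0.4, -0.1, -0.4]
width: 0.782
12 122 X -32.6 Y [-38.3  38.7]
18 144 X -29.3 Y [-36.   36.6]
24 83 X -27.0 Y [-34.1  34.8]
30 92 X -25.6 Y [-32.3  32.5]
36 100 X -23.8 Y [-29.7  29.9]
42 90 X -22.5 Y [-28.1  28. ]
48 81 X -21.2 Y [-25.5  26.1]
54 123 X -20.3 Y [-23.4  23.8]
60 117 X -18.8 Y [-21.8  21.9]
66 227 X -17.2 Y [-20.8  19.1]
72 186 X -15.0 Y [-18.8  16.5]
78 242 X -13.6 Y [-16.1  14.1]
84 199 X -11.3 Y [-14.3  11.7]
floor X [-41.8] Y [-45.   46.5]
[ 0.5141 -0.2176  0.1809] 53.8833
t 53.88 tcp [ 0.5141 -0.2176  0.1809] jawaz 92.69 F [-0.   0.5  0.4] w 68.2 q [-0.31  0.18  0.74  1.76 -0.13  1.25  2.08]
shift [-0.0152  0.6662 -0.0086] turn [ 0.05 -0.13  0.04] len mm 666
```

View pics/w35.png

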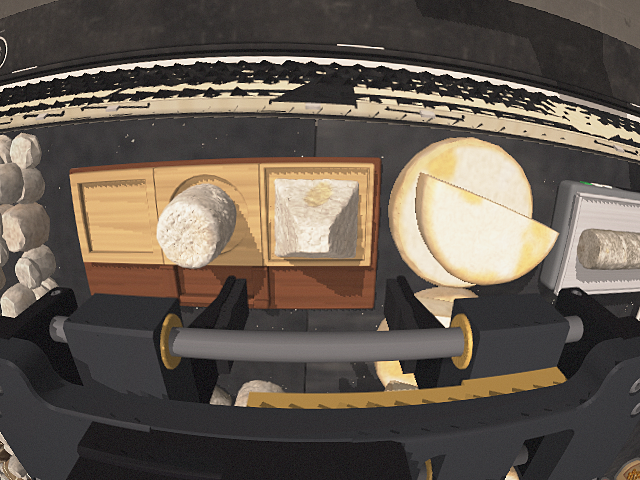

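```bash
cat > topfit.py <<'E'
from h import *
def fit(W,cx,cy,z0,z1,r):
    m=np.isfinite(W[...,0])&(W[...,2]>z0)&(W[...,2]<z1)&(np.hypot(W[...,0]-cx,W[...,1]-cy)<r)
    t=W[m]; A=np.c_[t[:,:2]-t[:,:2].mean(0),np.ones(len(t))]
    k=np.ones(len(t),bool)
    for _ in range(6):
        co=np.linalg.lstsq(A[k],t[k,2],rcond=None)[0]; r_=t[:,2]-A@co; k=abs(r_)<.0015
    q=t[k]; return len(q),q.mean(0).round(4),((q.min(0)+q.max(0))/2).round(4),co[:2].round(3)
if __name__=="__main__":
    p,W=wsnap("pics/tmp.png")
    print("pyr",fit(W,.52,-.22,.083,.1,.02)); print("drum",fit(W,.522,-.3205,.076,.09,.022))
    p,d=imaging.snapshot("top");W=cloud("top",d)
    print("top pyr",fit(W,.52,-.22,.083,.1,.02)); print("top drum",fit(W,.522,-.3205,.076,.09,.022))
    p,d=imaging.snapshot("scene");W=cloud("scene",d)
    print("sc pyr",fit(W,.52,-.22,.081,.1,.02)); print("sc drum",fit(W,.522,-.3235,.075,.09,.022))
    cv2.imwrite("pics/s4.png",cv2.resize(p[270:400,280:430,::-1],None,fx=5,fy=5,interpolation=cv2.INTER_CUBIC))
E
python3 topfit.py
```

```text
pyr (815, array([ 0.5157, -0.2193,  0.0878]), array([ 0.516 , -0.2193,  0.0878]), array([ 0.02 , -0.015]))
drum (1989, array([ 0.5216, -0.3202,  0.0787]), array([ 0.522 , -0.3205,  0.0787]), array([-0.013,  0.007]))
top pyr (34, array([ 0.5147, -0.2187,  0.0896]), array([ 0.5142, -0.219 ,  0.0895]), array([-0.061,  0.058]))topfit.py:4: RuntimeWarning: Mean of empty slice.
  t=W[m]; A=np.c_[t[:,:2]-t[:,:2].mean(0),np.ones(len(t))]
  ret = um.true_divide(
topfit.py:8: RuntimeWarning: Mean of empty slice.
  q=t[k]; return len(q),q.mean(0).round(4),((q.min(0)+q.max(0))/2).round(4),co[:2].round(3)
Traceback (most recent call last):
  File "topfit.py", line 13, in <module>
    print("top pyr",fit(W,.52,-.22,.083,.1,.02)); print("top drum",fit(W,.522,-.3205,.076,.09,.022))
                                                                   ~~~^^^^^^^^^^^^^^^^^^^^^^^^^^^^^
  File "topfit.py", line 8, in fit
    q=t[k]; return len(q),q.mean(0).round(4),((q.min(0)+q.max(0))/2).round(4),co[:2].round(3)
                                               ~~~~~^^^
ValueError: zero-size array to reduction operation minimum which has no identity
```

Pyramid sits level, with slopes 0.02/0.015 and its top at 0.088. On to the brick.

```bash
python3 -m crank '[[[0,0.03,-0.01,0,0,0],[-0.001,0.07,-0.01,0,0,0],[-0.002,0.11,-0.01,0,0,0],[-0.003,0.15,-0.01,0,0,0],[-0.004,0.19,-0.01,0,0,0]]]' 0.068; python3 -m crank '[[[0,0.04,0,0,0,0],[-0.001,0.08,0,0,0,0],[-0.002,0.12,0,0,0,0],[-0.003,0.16,0,0,0,0],[-0.004,0.2,0,0,0,0]]]'; python3 -m crank '[[[0,0.04,0,0,0,0],[-0.001,0.08,0,0,0,0],[-0.002,0.12,0,0,0,0],[-0.003,0.16,0,0,0,0],[-0.004,0.195,0,0,0,0]]]';python3 -m crank '[[[-0.002,0.03,0,0,0,0],[-0.003,0.05,0,0,0,0],[-0.003,0.07,0,0,0,0],[-0.003,0.08,0,0,0,0],[-0.003,0.081,0,0,0,0]]]';python3 -m crank '[[[0,0,0,0,0,0],[0,0,0,0,0,0]]]'
python3 - <<'E'
from topfit import *
p,W=wsnap("pics/w36.png")
print(fit(W,.498,.4485,.067,.08,.022))
delta(.498,.4485,.0407,92.65)
p,d=imaging.snapshot("top");W=cloud("top",d)
print("top pyr",fit(W,.516,-.22,.083,.1,.02)); print("top drum",fit(W,.522,-.3205,.076,.09,.022))
print("log",fit(W,.524,.128,.07,.09,.03))
cv2.imwrite("pics/t5.png",cv2.resize(p[215:310,200:510,::-1],None,fx=2.5,fy=2.5,interpolation=cv2.INTER_CUBIC))
cv2.imwrite("pics/t5b.png",cv2.resize(p[220:300,365:510,::-1],None,fx=5,fy=5,interpolation=cv2.INTER_CUBIC))
E
```

```text
time_s: 54.4
tcp_pos: [0.509, -0.0266, 0.1913]
orientation: [-0.023, 1.0, -0.0, -0.001]
ft_force: [1.1, -0.2, -0.5]
width: 0.781
time_s: 54.82
tcp_pos: [0.5037, 0.1735, 0.1911]
orientation: [-0.023, 1.0, -0.0, -0.001]
ft_force: [0.7, -0.4, 0.7]
width: 0.779
time_s: 55.23
tcp_pos: [0.4982, 0.3694, 0.1905]
orientation: [-0.024, 1.0, -0.0, -0.001]
ft_force: [0.6, 1.0, 0.3]
width: 0.779
time_s: 55.65
tcp_pos: [0.4971, 0.45, 0.1902]
orientation: [-0.025, 1.0, -0.001, -0.001]
ft_force: [-1.3, -0.7, -0.5]
width: 0.779
time_s: 55.82
tcp_pos: [0.4994, 0.4457, 0.1919]
orientation: [-0.022, 1.0, -0.001, -0.0]
ft_force: [0.2, -0.1, 0.0]
width: 0.781
(1696, array([0.4975, 0.4489, 0.0715]), array([0.498 , 0.4489, 0.0715]), array([0.002, 0.001]))
t 55.87 tcp [0.4996 0.4455 0.1922] jawaz 92.52 F [-0.1 -0.1  0. ] w 68.2 q [-0.97  0.38  0.27  1.45 -0.1   1.33  0.92]
shift [0.0015 0.0032 0.1515] turn [-0.07  0.   -0.13] len mm 152
top pyr (47, array([ 0.5146, -0.2201,  0.0885]), array([ 0.5153, -0.2215,  0.0881]), array([-0.012,  0.087]))
top drum (132, array([ 0.522 , -0.3197,  0.08  ]), array([ 0.5222, -0.3206,  0.0802]), array([-0.039,  0.016]))
log (122, array([0.5236, 0.1286, 0.0773]), array([0.5223, 0.1285, 0.0772]), array([ 0.021, -0.012]))
```

View pics/w36.png

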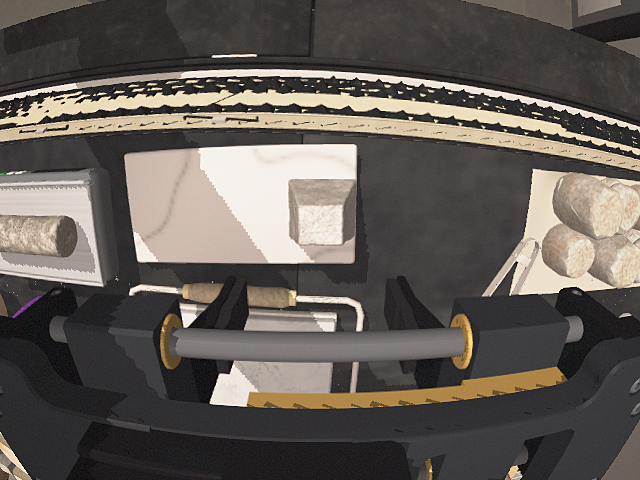

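View pics/t5b.png

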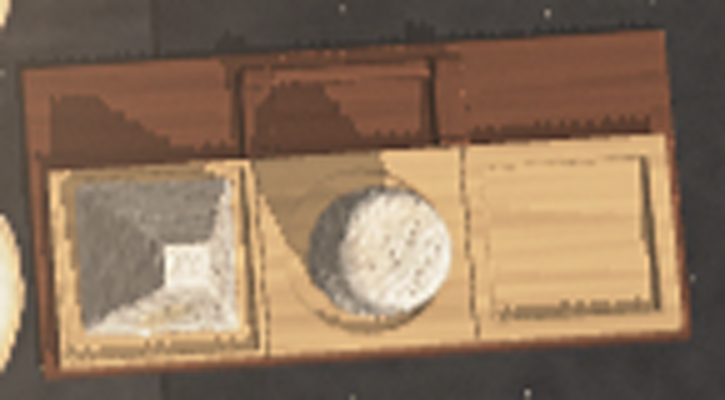

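View pics/t5.png

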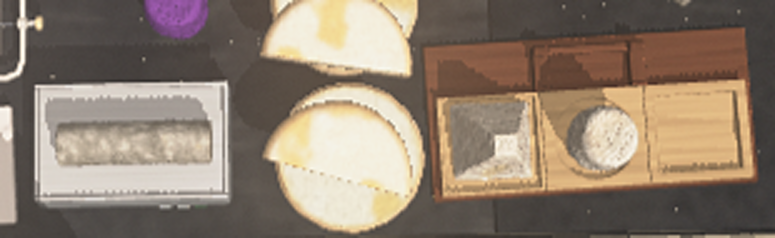

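```bash
python3 -m crank '[[[0.0015,0.002,0.03,0,0,-0.1],[0.0015,0.002,0.06,0,0,-0.1],[0.0015,0.002,0.09,0,0,-0.1],[0.0015,0.002,0.115,0,0,-0.1],[0.0015,0.002,0.135,0,0,-0.1]]]' 0.068; python3 -m crank '[[[0,0,0.01,0,0,0],[0,0,0.0165,0,0,0],[0,0,0.0165,0,0,0],[0,0,0.0165,0,0,0]]]'
python3 - <<'E'
from h import *
delta(.498,.4485,.0407,92.65)
E
python3 -m crank '[[[0,0,0,0,0,0],[0,0,0,0,0,0],[0,0,0,0,0,0],[0,0,0,0,0,0],[0,0,0,0,0,0]]]' 0.03 20;python3 -m crank '[[[0,0,0,0,0,0],[0,0,0,0,0,0],[0,0,0,0,0,0]]]'
```

```text
time_s: 56.33
tcp_pos: [0.4969, 0.4475, 0.0554]
orientation: [-0.023, 1.0, -0.001, -0.001]
ft_force: [0.3, -0.2, -0.2]
width: 0.78
time_s: 56.67
tcp_pos: [0.498, 0.4497, 0.0421]
orientation: [-0.024, 1.0, 0.001, 0.001]
ft_force: [0.7, 1.0, -0.5]
width: 0.781
t 56.67 tcp [0.498  0.4497 0.0421] jawaz 92.73 F [ 0.7  1.  -0.5] w 67.9 q [-0.96  0.5   0.25  1.59 -0.14  1.06  0.94]
shift [ 0.     -0.0012  0.0014] turn [0.06 0.08 0.08] len mm 2
time_s: 57.08
tcp_pos: [0.4976, 0.45, 0.0418]
orientation: [-0.024, 1.0, 0.001, 0.001]
ft_force: [-0.1, -0.7, 2.1]
width: 0.573
time_s: 57.33
tcp_pos: [0.4976, 0.4499, 0.0417]
orientation: [-0.024, 1.0, 0.001, 0.0]
ft_force: [0.7, 0.7, 4.7]
width: 0.575
```

```bash
python3 -m crank '[[[0,0,-0.004,0,0,0],[0,0,-0.015,0,0,0],[0,0,-0.035,0,0,0],[0,0,-0.06,0,0,0],[0,0,-0.09,0,0,0]]]';python3 -m crank '[[[0,0,-0.025,0,0,0],[0,-0.01,-0.045,0,0,0],[0,-0.03,-0.055,0,0,0],[0,-0.06,-0.055,0,0,0],[0,-0.095,-0.055,0,0,0]]]'; python3 -m crank '[[[0.001,-0.04,0,0,0,0],[0.002,-0.08,0,0,0,0],[0.002,-0.12,0,0,0,0],[0.003,-0.16,0,0,0,0],[0.003,-0.2,0,0,0,0]]]';python3 -m crank '[[[0.001,-0.04,0,0,0,0],[0.002,-0.08,0,0,0,0],[0.002,-0.12,0,0,0,0],[0.003,-0.16,0,0,0,0],[0.003,-0.2,0,0,0,0]]]'
python3 - <<'E'
from h import *
delta(.5278,-.4243,.17,92.65)
E
```

```text
time_s: 57.75
tcp_pos: [0.4958, 0.4482, 0.1299]
orientation: [-0.024, 1.0, -0.002, -0.002]
ft_force: [-0.3, 0.2, -1.5]
width: 0.572
time_s: 58.17
tcp_pos: [0.5011, 0.3556, 0.1868]
orientation: [-0.026, 1.0, 0.001, 0.0]
ft_force: [0.8, -0.8, -2.6]
width: 0.575
time_s: 58.58
tcp_pos: [0.5075, 0.1525, 0.1859]
orientation: [-0.024, 1.0, 0.0, -0.0]
ft_force: [1.3, 0.2, -0.9]
width: 0.574
time_s: 59.0
tcp_pos: [0.5141, -0.0472, 0.1861]
orientation: [-0.024, 1.0, 0.0, -0.0]
ft_force: [1.1, 0.6, -1.8]
width: 0.574
t 59.00 tcp [ 0.5141 -0.0472  0.1861] jawaz 92.76 F [ 1.1  0.6 -1.8] w 49.9 q [-0.53  0.05  0.59  1.85 -0.03  1.25  1.69]
shift [ 0.0044 -0.3774  0.0158] turn [ 0.05 -0.01  0.11] len mm 378
```

```bash
python3 -m crank '[[[0.001,-0.04,0,0,0,0.1],[0.002,-0.08,0,0,0,0.1],[0.003,-0.12,0,0,0,0.1],[0.003,-0.16,0,0,0,0.1],[0.003,-0.2,0,0,0,0.1]]]';python3 -m crank '[[[0.001,-0.04,0,0,0,0],[0.0015,-0.08,0,0,0,0],[0.0015,-0.12,0,0,0,0],[0.0015,-0.155,0,0,0,0],[0.0015,-0.1755,0,0,0,0]]]'; python3 -m crank '[[[0,0,0,0,0,0],[0,0,0.02,0,0,0],[0,0,0.045,0,0,0],[0,0,0.07,0,0,0],[0,0,0.09,0,0,0]]]'; python3 -m crank '[[[0,0,0.01,0,0,0],[0,0,0.02,0,0,0],[0,0,0.025,0,0,0],[0,0,0.025,0,0,0],[0,0,0.025,0,0,0]]]';python3 -m crank '[[[0,0,0,0,0,0],[0,0,0,0,0,0],[0,0,0,0,0,0]]]'; python3 prof.py pics/w37.png .5268 -.424
python3 - <<'E'
from h import *
delta(.5278,-.4243,.0347,92.65)
E
```

```text
time_s: 59.42
tcp_pos: [0.5209, -0.2467, 0.1861]
orientation: [-0.023, 1.0, 0.0, 0.0]
ft_force: [0.3, -0.0, -1.6]
width: 0.573
time_s: 59.83
tcp_pos: [0.5261, -0.4251, 0.1856]
orientation: [-0.021, 1.0, -0.001, -0.001]
ft_force: [-1.0, -0.2, -1.2]
width: 0.578
time_s: 60.25
tcp_pos: [0.528, -0.4185, 0.0939]
orientation: [-0.024, 1.0, 0.001, -0.001]
ft_force: [-0.1, -0.2, -1.9]
width: 0.572
time_s: 60.67
tcp_pos: [0.5287, -0.4208, 0.0717]
orientation: [-0.023, 1.0, -0.0, 0.001]
ft_force: [0.4, 0.3, -2.3]
width: 0.571
time_s: 60.92
tcp_pos: [0.5287, -0.4209, 0.0718]
orientation: [-0.023, 1.0, -0.0, 0.001]
ft_force: [-0.5, 0.4, -2.1]
width: 0.572
12 106 X -38.9 Y [-41.   42.6]
18 40 X -41.3 Y [-43.6  22.6]
48 235 X -25.5 Y [-27.2  35. ]
54 359 X -24.4 Y [-25.9  33. ]
60 331 X -23.0 Y [-24.   31.8]
66 361 X -21.4 Y [-23.5  29.6]
72 426 X -20.2 Y [-27.4  34.2]
78 470 X -19.2 Y [-27.9  34. ]
84 548 X -17.8 Y [-28.   34.3]
floor X [-34.8] Y [-39.2  41. ]
[ 0.5285 -0.4208  0.0716] 60.9667
t 60.97 tcp [ 0.5285 -0.4208  0.0716] jawaz 92.65 F [-1.2 -0.5 -1.5] w 49.9 q [ 0.1   0.57  0.73  1.57 -0.4   1.15  2.53]
shift [ 0.001  -0.0035  0.0369] turn [-0.03  0.06  0.  ] len mm 37
```

View pics/w37.png

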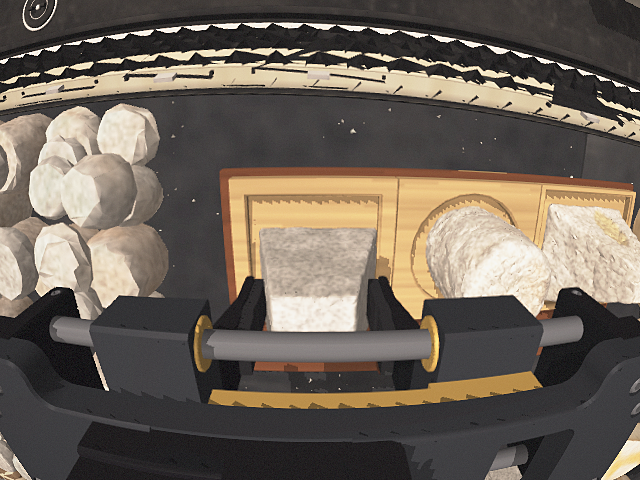

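```bash
python3 -m crank '[[[0,-0.0035,0,0,0,0],[0,-0.0035,0.006,0,0,0],[0,-0.0035,0.014,0,0,0],[0,-0.0035,0.02,0,0,0],[0,-0.0035,0.022,0,0,0]]]'; python3 -m crank '[[[0,0,0,0,0,0],[0,0,0,0,0,0],[0,0,0,0,0,0]]]'; python3 prof.py pics/w38.png .5268 -.424
```

```text
time_s: 61.38
tcp_pos: [0.5275, -0.4231, 0.0467]
orientation: [-0.023, 1.0, 0.001, -0.001]
ft_force: [-0.3, 0.0, -2.6]
width: 0.571
time_s: 61.63
tcp_pos: [0.5285, -0.4242, 0.049]
orientation: [-0.023, 1.0, -0.0, 0.0]
ft_force: [0.0, 0.9, -2.2]
width: 0.576
12 125 X -38.8 Y [-40.6  42.8]
18 38 X -41.5 Y [-42.5  41.4]
24 163 X -25.9 Y [-30.2  32. ]
30 298 X -25.1 Y [-29.6  30.4]
36 306 X -23.5 Y [-27.5  29. ]
42 403 X -22.0 Y [-26.7  26.6]
48 423 X -20.8 Y [-29.9  29.6]
54 434 X -19.8 Y [-30.7  30.6]
60 501 X -18.4 Y [-32.3  31.7]
66 535 X -17.1 Y [-31.7  31.5]
72 573 X -15.7 Y [-32.8  32.2]
78 3359 X -7.2 Y [-28.1  27.4]
floor X [-34.8] Y [-39.1  41.1]
[ 0.5286 -0.4243  0.0492] 61.6833
```

```bash
python3 -m crank '[[[0,0,0.003,0,0,0],[0,0,0.006,0,0,0],[0,0,0.009,0,0,0],[0,0,0.0115,0,0,0],[0,0,0.013,0,0,0]]]'; python3 -m crank '[[[0,0,0.0005,0,0,0],[0,0,0.001,0,0,0],[0,0,0.001,0,0,0]]]'; python3 -m crank '[[[0,0,0.0005,0,0,0],[0,0,0.0005,0,0,0],[0,0,0.0005,0,0,0]]]'
```

```text
time_s: 62.1
tcp_pos: [0.5282, -0.4238, 0.0352]
orientation: [-0.023, 1.0, 0.0, -0.0]
ft_force: [0.6, 0.6, -2.8]
width: 0.571
time_s: 62.35
tcp_pos: [0.5284, -0.4241, 0.0349]
orientation: [-0.023, 1.0, -0.0, 0.0]
ft_force: [0.1, -0.8, -1.8]
width: 0.575
time_s: 62.6
tcp_pos: [0.5285, -0.4241, 0.0348]
orientation: [-0.023, 1.0, -0.0, 0.0]
ft_force: [-1.0, 1.2, 2.7]
width: 0.571
```

Contact at the predicted height with little force. Releasing.

```bash
python3 -m crank '[[[0,0,0,0,0,0],[0,0,0,0,0,0],[0,0,0,0,0,0],[0,0,0,0,0,0]]]' 0.066; python3 -m crank '[[[0,0,-0.015,0,0,0],[0,0,-0.04,0,0,0],[0,0,-0.075,0,0,0],[0,0,-0.11,0,0,0],[0,0,-0.145,0,0,0]]]';python3 -m crank '[[[0,0.02,-0.02,0,0,0],[0,0.05,-0.02,0,0,0],[0,0.08,-0.02,0,0,0],[0,0.105,-0.02,0,0,0],[0,0.105,-0.02,0,0,0]]]';python3 -m crank '[[[0,0,0,0,0,0],[0,0,0,0,0,0],[0,0,0,0,0,0]]]'
python3 - <<'E'
from topfit import *
p,W=wsnap("pics/w39.png")
print("pyr",fit(W,.516,-.2195,.083,.1,.02)); print("drum",fit(W,.522,-.3205,.074,.09,.022)); print("brick",fit(W,.5285,-.424,.058,.075,.022))
E
```

```text
time_s: 62.93
tcp_pos: [0.5285, -0.4241, 0.0342]
orientation: [-0.023, 1.0, -0.0, 0.0]
ft_force: [0.2, -0.2, -0.9]
width: 0.74
time_s: 63.35
tcp_pos: [0.5281, -0.4242, 0.182]
orientation: [-0.023, 1.0, -0.0, 0.0]
ft_force: [1.2, -0.6, 0.8]
width: 0.758
time_s: 63.77
tcp_pos: [0.5253, -0.313, 0.2003]
orientation: [-0.027, 1.0, 0.002, 0.001]
ft_force: [0.9, 0.5, -0.0]
width: 0.755
time_s: 64.02
tcp_pos: [0.523, -0.3209, 0.1999]
orientation: [-0.022, 1.0, -0.001, 0.0]
ft_force: [0.4, 0.4, -0.8]
width: 0.763
pyr (616, array([ 0.5162, -0.2199,  0.0878]), array([ 0.5165, -0.2198,  0.0878]), array([ 0.021, -0.006]))
drum (2112, array([ 0.5217, -0.3205,  0.0788]), array([ 0.522 , -0.3206,  0.0788]), array([-0.012,  0.005]))
brick (1323, array([ 0.5284, -0.4238,  0.0645]), array([ 0.5283, -0.4243,  0.0645]), array([0.003, 0.004]))
```

View pics/w39.png

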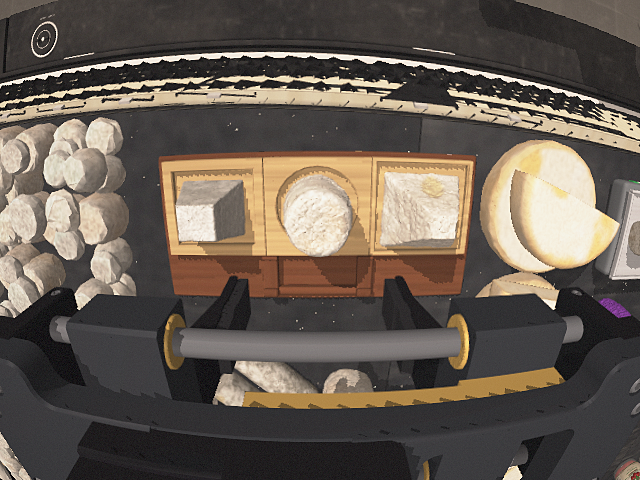

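```bash
python3 -m crank '[[[0,0.04,-0.02,0,0,0],[0,0.08,-0.04,0,0,0],[0,0.12,-0.05,0,0,0],[0,0.16,-0.05,0,0,0],[0,0.2,-0.05,0,0,0]]]';python3 -m crank '[[[0,0.04,0,0,0,0],[0,0.07,0,0,0,0],[0,0.09,0,0,0,0],[0,0.1,0,0,0,0],[0,0.1,0,0,0,0]]]';python3 -m crank '[[[0,0,0,0,0,0],[0,0,0,0,0,0],[0,0,0,0,0,0],[0,0,0,0,0,0],[0,0,0,0,0,0]]]'
python3 - <<'E'
from topfit import *
for n in ("top","scene"):
    p,d=imaging.snapshot(n);W=cloud(n,d)
    for nm in ["drum_cheese","ash_brick","pyramid_cheese","log_cheese"]:
        for k in nets.masks_of(n,nm)[:2]:
            w=W[k["region"]]; w=w[np.isfinite(w[:,0])]
            zt=np.percentile(w[:,2],95);t=w[w[:,2]>zt-.006]; print(n,nm,round(k["p"],2),np.round(k["rect"]),"zt %.4f"%zt,((t.min(0)+t.max(0))/2).round(4)[:2])
    b=p[215:310,200:510] if n=="top" else p[160:410,180:440]
    cv2.imwrite(f"pics/fin_{n}.png",cv2.resize(b[:,:,::-1],None,fx=2.4,fy=2.4,interpolation=cv2.INTER_CUBIC))
E
```

```text
time_s: 64.48
tcp_pos: [0.5146, -0.1216, 0.2506]
orientation: [-0.021, 1.0, -0.0, 0.001]
ft_force: [1.2, -0.4, -0.1]
width: 0.764
time_s: 64.9
tcp_pos: [0.5099, -0.02, 0.2492]
orientation: [-0.024, 1.0, 0.0, -0.0]
ft_force: [0.4, 0.2, 0.0]
width: 0.756
time_s: 65.32
tcp_pos: [0.5097, -0.0227, 0.2493]
orientation: [-0.022, 1.0, -0.0, 0.0]
ft_force: [0.3, 0.2, 0.9]
width: 0.758
top drum_cheese 0.91 [439. 272.  27.  27.] zt 0.0833 [ 0.52   -0.3205]
top drum_cheese 0.66 [394. 272.  45.  43.] zt 0.0188 [ 0.5153 -0.2194]
top ash_brick 0.8 [480. 267.  29.  26.] zt 0.0687 [ 0.5271 -0.4259]
top pyramid_cheese 0.8 [398. 273.  33.  31.] zt 0.0896 [ 0.5143 -0.2208]
top log_cheese 0.9 [242. 275.  43.  16.] zt 0.0808 [0.5219 0.1343]
top log_cheese 0.28 [480. 268.  27.  28.] zt 0.0687 [ 0.5271 -0.4249]
scene drum_cheese 0.81 [348. 327.  24.  37.] zt 0.0815 [ 0.5214 -0.3254]
scene drum_cheese 0.72 [320. 215.  23.  28.] zt 0.0719 [0.6578 0.084 ]
scene ash_brick 0.77 [373. 366.  33.  38.] zt 0.0667 [ 0.5277 -0.4283]
scene pyramid_cheese 0.6 [327. 308.  35.  39.] zt 0.0867 [ 0.5129 -0.224 ]
scene log_cheese 0.63 [273. 214.  33.  42.] zt 0.0802 [0.5223 0.1235]
```

View pics/fin_top.png

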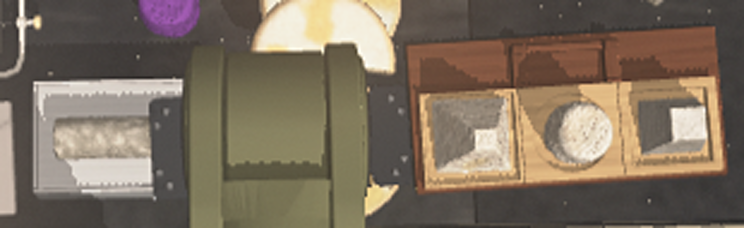

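View pics/fin_scene.png

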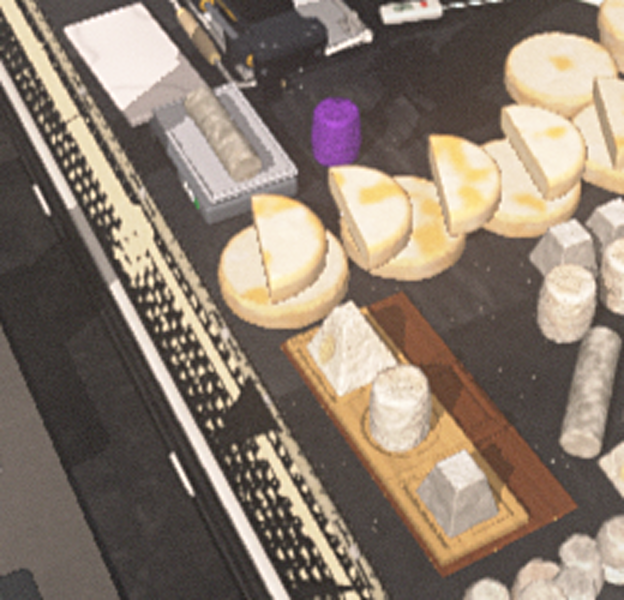

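Same top heights as at the start in both cameras, so all three are seated, and the log lies inside the pan. Handing in.

Run:
```python
from h import *
print(ctrl.sign_off())
```

```text
the job is handed in; nothing more can be done
None
```

I cleared the drum, brick and pyramid upright onto the marble slab, laid the log in the scale pan, then set all three back in their own recesses. I handed in at about 65.6 s; it reports no verdict.

- **Cheeses in their recesses:** The fixed cameras give the same top heights as at the start, within 1 mm: drum 0.083 m, brick 0.069 m, pyramid 0.090 m in the top camera. The wrist camera shows the drum and brick within about 1 mm of their recess centres and nearly level. Wrist forces stayed below about 10 N in all the releases.
- **Log:** It lies level at about (0.524, 0.128), 2–3 mm from the measured pan centre, and inside the rim in both views.
- **Pyramid:** It hung tilted by 2–4° while carried, so I levelled it with the tool before setting it down. It sits 3–4 mm off centre, and the checks disagree on which side: the face profile puts its foot toward the back, the top centre reads slightly to the front. That is well inside the 13 mm limit, and its top fits within 0.02 rad of level.
- **Camera disagreement:** The scene camera reads the tall cheeses 2–5 mm further in −y than the top and wrist cameras, as it did at the start.
- **Last picture:** The arm hid part of the log in the final top view, so the log figures come from earlier unobstructed views and the scene view.

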